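# Seat a specimen disc in the loading block and clamp it

### The arm

A 6-joint arm with a two-finger parallel gripper is mounted at the origin on the work surface. World frame = base frame: x ahead of the robot, y to its left, z up, the work surface at z = 0. Lengths are in m, angles in rad, forces in N, time in s.
With the tool pointing down it reaches from about 0.35 to 0.975 m from the base axis. Payload 4.9 kg.
Tool frame: the origin (TCP) lies midway between the tips of the shut fingers; the grasp point (between the pads) lies 19 mm behind it (manip.pinch_z is the x of the grasp point in the tool frame, in m); x points along the fingers, y is the direction in which the jaws open and shut, and the axes are right-handed (so a half turn about x gives the same grasp; the last joint's range is limited). The gripper opens to 85 mm and grips with 20 to 120 N. Pads are 22 mm wide; open, the fingers measure 114 mm over their backs; the gripper's body (76 mm by 85 mm) begins 54 mm behind the grasp point. The pads swing forward as they close: fully open they stand 13 mm farther back than shut.
Start: joints at [1.093, 0.053, 1.613, -0, 1.476, -0.119], TCP at [0.219, 0.585, 0.204] pointing down, gripper open.
Joint ranges: [-3.01, 3.01], [-1.01, 2.22], [0.06, 2.58], [-1.02, 4.17], [0.09, 2.62], [-3.14, 3.14]. Speed limits (rad/s): [2.57, 2.57, 3.14, 3.14, 3.14, 3.14].

### API

Orientations are given as a unit quaternion [w, x, y, z].
In Python, from plant import sensors, cams, workorder, manip gives the robot as it stands.
- The arm moves only by the tool drive_tool, never from a script. Its argument "series" is a list of rows, each an object of numbers: "x", "y", "z": the shift along the tool's x, y, z in units of 25 mm (1.0 is 25 mm); "ax", "ay", "az": the turn, a rotation vector about the tool's x, y, z in units of 5 degrees (1.0 is 5 degrees). A call has 1 to 5 rows; each row is the pose to reach, as a shift and turn from the pose commanded when the call began, along the tool's axes at that moment; what a row does not reach only later rows make up. A row lasts 1/12 s, in which the tool goes at most 41.7 mm and 7.16 degrees, less where a joint would pass 70% of its speed; a pose out of reach is approached as far as the arm can. A call with a gripper value outside its range is refused whole. "hand" is the opening, from 0 (shut) to 1 (fully open), set as the call begins (left out, the last holds). The fingers move at their own pace and stop on an object; the grip force is fixed at half the most. Time passes only in rows, so rows that repeat a pose let the fingers close. It gives the time, the measured TCP pose, the force and the opening at its end, in the units of the state.
- sensors.state(): the state, without advancing time (a new reading comes with each control period).
- cams.grab_frame(name): name is "scene" or "top" or "wrist"; returns a dict with "img" (420x560x3 uint8, blue, green, red), "camera_matrix" (3x3 intrinsics, pixels), "cam_to_world" (4x4, takes a point from camera to world coordinates). Camera axes: x right, y down, z forward; pixel columns grow to the right and rows downward; lengths in m; the calibration is good to about 2 mm. A picture is of the moment at which its call begins. There is no depth.
- workorder.job_done(): hands the job in, once; it reports no verdict.
The state is a dict: "time": time; "joint_pos": joint angles; "joint_vel": joint speeds; "joint_efforts": joint torques, N m; "tool_pos": TCP position; "tool_rot": TCP orientation; "contact_force": force on the tool from outside, world axes, zero at the start; "ft_torque": the same for the moment, N m; "gripper_width": opening from 0.0 (shut) to 1.0 (fully open).
Only numpy, scipy, OpenCV 4.12 (cv2) and the standard library are available. Lean on these libraries where they do the work, as an engineer would, in place of code of your own. Each camera call takes 0.05 s, during which the arm holds its last target.

### The job

Push the plain flat specimen disc across the top of the loading block with the fingertips, over the rim of the round recess until it drops in and lies flat on the bottom; then push the clamp lever by its upright knob round over the disc as far as it goes. Only push: never pick the disc up off the block, and leave everything else, the stemmed chuck and the little mould on the block included, where it stands.

Things in the scene. Friction and masses are not known exactly. Their poses are not given: they have to be found in the camera images.
- block: fixed grey-painted loading block on the bench, 170 mm (its x) by 310 mm (its y) by 30 mm high, edges along its own axes; origin at the centre of its underside, z up. Its flat top is the deck, 30 mm above the bench. It stands turned by up to about 25 degrees.
- recess (a point): centre of the mouth of the round recess, at deck level in the middle of the block: 44 mm diameter, 8 mm deep, flat black bottom, 1.5 mm chamfer round the rim; axes as the block's
- disc: plain flat steel specimen disc, loose, 40 mm diameter, 8 mm thick, about 60 g; origin at the centre of its underside, z up. It starts flat on the deck about 100 to 125 mm from the recess, towards the block's +y or -y end; in the recess its top is flush with the deck. It slides when pushed.
- clamp (a joint): angle of the clamp lever, rad, about an upright pivot at x = +50 mm, y = 0 of the block's frame: 0 = it points along the block's +y (open); grows anticlockwise seen from above, to the stop at 1.5 where it points along the block's -x, over the recess. Starts at 0 to 0.2. Stays where it is left; moves under 1 to 2 N at the knob. Its steel bar is 14 mm wide and 72 mm long.
- clamp_knob (a point): centre of the top of the lever's upright black knob, a post 16 mm in diameter, 65 mm from the pivot; its top is 48 mm above the deck. It stands on the lever's bar, which sweeps 4 mm above the deck (bar top 13 mm above the deck)
- chuck: steel stemmed chuck, loose, to be left alone: foot 30 mm diameter and 6 mm thick with an upright stem 14 mm in diameter, 30 mm high in all; origin at the centre of its underside. Stands on the deck towards the end away from the disc, 100 to 125 mm from the recess.
- mould: small open steel base mould, loose, 26 x 34 x 11 mm, to be left alone; origin at the centre of its underside; on the deck near the block's +x, -y corner
- forceps: steel forceps, 120 mm long, loose on the bench, to be left alone; origin at mid-length underneath
- brush: brush with a long handle, loose on the bench, to be left alone
- jar: lidded jar, 64 mm diameter, 75 mm high, loose on the bench, to be left alone; origin at the centre of its underside
- dispenser: blue blade dispenser, 35 x 85 x 30 mm, loose on the bench, to be left alone; origin at the centre of its underside

How it is judged:
On the way, in this order (a step that is already met when the one before it is completed fails the run):
1. the disc lies flat on the bottom of the recess (horizontal distance between disc and recess below 0.005 m and z of disc in the frame of block below 0.024 m and angle between disc's own z axis and vertical below 0.06 rad), for 0.2 s.
2. the clamp lever is pushed round over the disc (value of joint clamp above 1.38 rad), for 0.2 s.
At the end, for the whole second after the job is handed in: the disc is at rest flat in the recess (within 5 mm of its centre, underside within 2 mm of the bottom, tilted less than 0.06 rad) and the clamp lever stands beyond 1.38 rad, near its stop over the disc (all of step 1 and linear speed of disc below 0.01 m/s and value of joint clamp above 1.38 rad); the robot touches nothing.
It fails at once if the disc is lifted off the deck (10 mm or more) or stood on edge (z of disc in the frame of block above 0.04 m or angle between disc's own z axis and vertical above 0.7 rad).
It fails at once if the chuck or the mould on the block is moved more than 10 mm (distance of any of chuck, mould from where it was at the start of the episode above 0.01 m).
It fails at once if another thing on the bench is moved more than 20 mm (distance of any of forceps, brush, jar, dispenser from where it was at the start of the episode above 0.02 m).
It also fails if it takes over 51 s, if anything falls off the work surface, if the arm or the gripper's body presses on something with over 40 N, if the wrist force passes 120 N, or if a joint passes its speed limit or range.

## Working session

There is one attempt and no reset: what is moved stays moved. The work goes in short steps, Python scripts to look and compute and a tool call to move; the robot and the scene stay as the last step left them, time stands still between calls to the robot, and variables do not carry over. Pictures are saved under pics/ and viewed, and the job is handed in when it is done.

Besides the shell and the picture viewer there is one more tool, called after "Request:" by a JSON object that holds its "method" and its "body". drive_tool: Moves the arm, as the interface text tells. Its arguments: {"type":"object","properties":{"series":{"type":"array","items":{"type":"object","properties":{"x":{"type":"number"},"y":{"type":"number"},"z":{"type":"number"},"ax":{"type":"number"},"ay":{"type":"number"},"az":{"type":"number"}}}},"hand":{"type":"number"}},"required":["series"]}

```bash
ls; mkdir -p pics; python3 - <<'E'
from plant import sensors, cams, workorder, manip
import cv2
print(sensors.state())
for n in ["scene","top"]:
    f=cams.grab_frame(n); cv2.imwrite(f"pics/a_{n}.png",f["img"]); print(n,f["camera_matrix"],f["cam_to_world"])
print(manip.pinch_z)
E
```

```text
pics
{'time': 0.0, 'joint_pos': array([ 1.09299337e+00,  5.33338918e-02,  1.61429644e+00,  2.41630908e-05,
        1.47601779e+00, -1.18978954e-01]), 'joint_vel': array([-0.00146525, -0.00151508, -0.00037337, -0.00060575,  0.00143001,
        0.00017404]), 'joint_efforts': array([-2.57963395e-03, -3.93651259e+01, -3.70184147e+01, -1.95406228e-04,
        6.67635089e-03,  2.03639797e-05]), 'tool_pos': array([0.21914707, 0.58458995, 0.20277587]), 'tool_rot': array([ 0.69553458,  0.12549258,  0.69597812, -0.12687678]), 'contact_force': array([-0.11969376,  0.02088445, -0.16253187]), 'ft_torque': array([ 0.05074628,  0.03187688, -0.03030871]), 'gripper_width': 1.0008562875010059}
scene [[477.78258831   0.         275.55877021]
 [  0.         477.78258831 209.2448136 ]
 [  0.           0.           1.        ]] [[ 0.63444795  0.41366117 -0.65296266  1.27041381]
 [ 0.77288027 -0.32694397  0.54384163 -0.58158504]
 [ 0.01148396 -0.84970117 -0.52713949  0.63297007]
 [ 0.          0.          0.          1.        ]]
top [[401.22650398   0.         281.23404135]
 [  0.         401.22650398 218.72221361]
 [  0.           0.           1.        ]] [[-2.14222631e-02 -9.80660998e-01  1.94538154e-01  3.41145063e-01]
 [-9.99765598e-01  2.16230582e-02 -1.09156915e-03  2.14747343e-02]
 [-3.13605053e-03 -1.94515938e-01 -9.80894344e-01  1.13335183e+00]
 [ 0.00000000e+00  0.00000000e+00  0.00000000e+00  1.00000000e+00]]
-0.0187
```

View pics/a_scene.png

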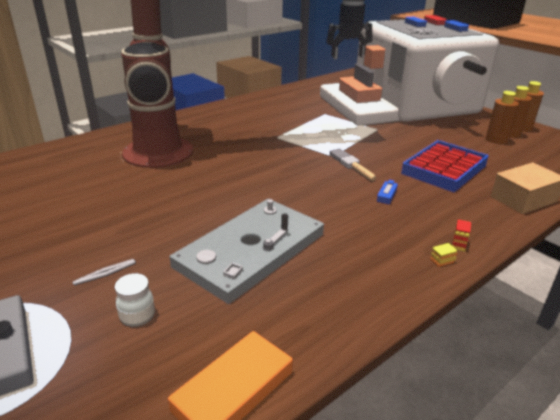

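View pics/a_top.png

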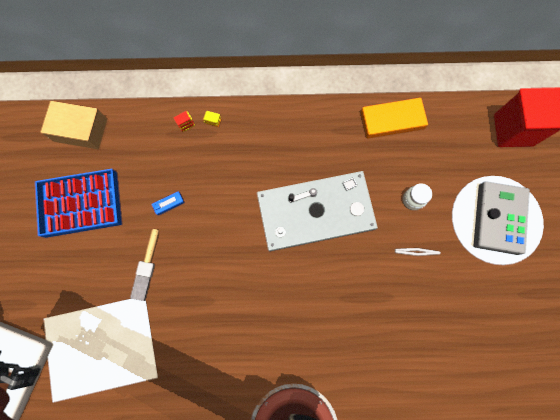

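The top view shows the block centred near (316,210), the disc at (357,209), the chuck at (280,232), the mould at (350,185), the lever pivot at (313,192) and the knob at about (291,197). Next I'll take the measurements.

```bash
cat > h.py <<'E'
import numpy as np, cv2
def ray(f,u,v,z):
    K=f["camera_matrix"];T=f["cam_to_world"]
    d=T[:3,:3]@np.linalg.solve(K,[u,v,1.]);o=T[:3,3]
    return (o+d*(z-o[2])/d[2])
def proj(f,p):
    T=np.linalg.inv(f["cam_to_world"]);q=f["camera_matrix"]@(T[:3,:3]@np.asarray(p)+T[:3,3]);return q[:2]/q[2]
E
python3 - <<'E'
from plant import cams
from h import *
for n,(x0,y0,x1,y1),s in [("top",(245,160,390,260),5),("scene",(160,185,340,305),4)]:
    f=cams.grab_frame(n);im=f["img"]
    cv2.imwrite(f"pics/b_{n}.png",cv2.resize(im[y0:y1,x0:x1],None,fx=s,fy=s,interpolation=cv2.INTER_CUBIC))
    hsv=cv2.cvtColor(im,cv2.COLOR_BGR2HSV)
    m=((hsv[...,1]<60)&(hsv[...,2]>70)).astype(np.uint8)
    roi=np.zeros_like(m);roi[y0:y1,x0:x1]=1;m*=roi
    cs,_=cv2.findContours(m,cv2.RETR_EXTERNAL,cv2.CHAIN_APPROX_NONE)
    c=max(cs,key=cv2.contourArea)
    print(n,cv2.contourArea(c),cv2.minAreaRect(c))
    # deck points
    P=np.array([ray(f,u,v,0.03)[:2] for u,v in c[:,0]],np.float32)
    r=cv2.minAreaRect(P);print(r);print(cv2.boxPoints(r))
E
```

```text
top 6463.5 ((316.7884826660156, 210.4423065185547), (60.403770446777344, 111.590087890625), 78.69007110595703)
((0.5828387141227722, -0.07873386144638062), (0.1726955622434616, 0.311180055141449), 10.428047180175781)
[[ 0.46975526  0.05865728]
 [ 0.52607906 -0.247383  ]
 [ 0.69592214 -0.21612501]
 [ 0.63959837  0.08991528]]
scene 8185.0 ((249.75645446777344, 249.22540283203125), (71.2617416381836, 152.96084594726562), 59.74356460571289)
((0.5953004360198975, -0.08605989813804626), (0.19555078446865082, 0.33343958854675293), 10.373204231262207)
[[ 0.4691037   0.06032964]
 [ 0.5291425  -0.26766014]
 [ 0.7214972  -0.23244944]
 [ 0.6614584   0.09554034]]
```

```bash
sleep 1
```

```text
(no output)
```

View pics/b_top.png

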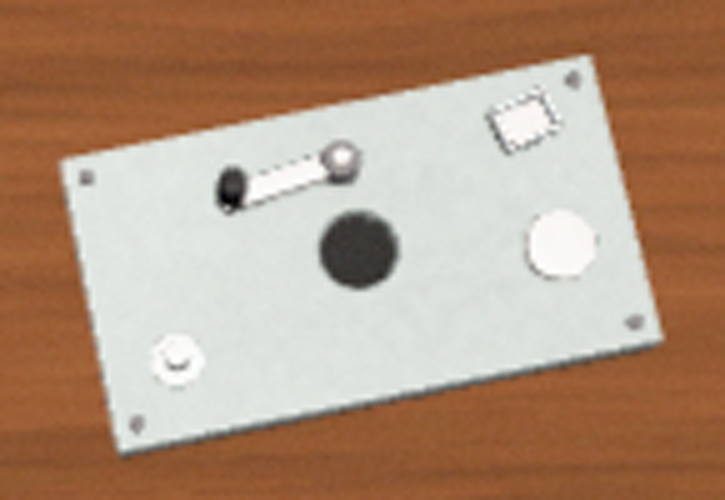

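View pics/b_scene.png

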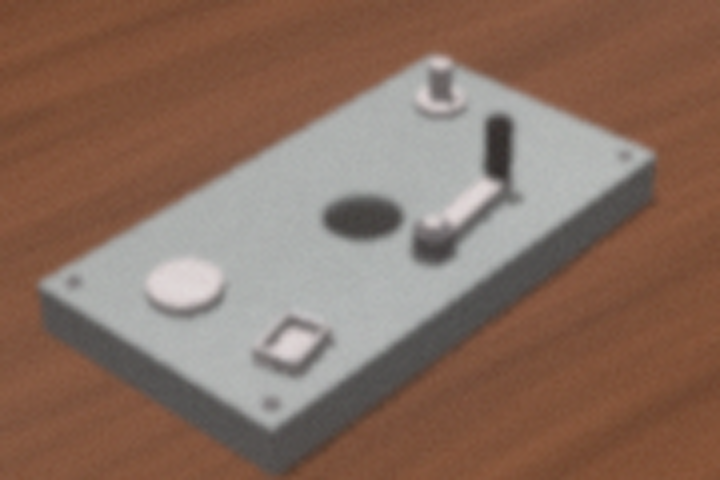

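```bash
cat >> h.py <<'E'
def blob(im,m,u,v,r):
    roi=np.zeros(m.shape,np.uint8);cv2.circle(roi,(int(u),int(v)),r,1,-1)
    m=(m.astype(np.uint8)*roi);n,l,s,c=cv2.connectedComponentsWithStats(m)
    i=1+np.argmax(s[1:,4]);return c[i],s[i,4],cv2.fitEllipse(max(cv2.findContours((l==i).astype(np.uint8),cv2.RETR_EXTERNAL,cv2.CHAIN_APPROX_NONE)[0],key=len))
def R(q):
    from scipy.spatial.transform import Rotation as Ro
    return Ro.from_quat([q[1],q[2],q[3],q[0]]).as_matrix()
E
python3 - <<'E'
from plant import cams,sensors
from h import *
s=sensors.state();print(R(s["tool_rot"]).round(3))
f=cams.grab_frame("top");im=f["img"];g=im.min(axis=2).astype(int);G=im.max(axis=2)
print(im[209,350:365].tolist(),im[220,330].tolist())
# block yaw by edges
hsv=cv2.cvtColor(im,cv2.COLOR_BGR2HSV)
for thr in (235,240,245):
    try: c,a,e=blob(im,g>thr,357,209,12);print("disc",thr,c,a,e,ray(f,*c,0.038))
    except Exception as x: print(x)
for thr in (60,90,120):
    c,a,e=blob(im,G<thr,316,210,14);print("rec",thr,c,a,e,ray(f,*c,0.030))
    c,a,e=blob(im,G<thr,291,197,9);print("knob",thr,c,a,e,ray(f,*c,0.06))
for thr in (235,245):
    c,a,e=blob(im,g>thr,280,232,9);print("chuck",thr,c,a,ray(f,*c,0.036))
    c,a,e=blob(im,g>thr,350,185,9);print("mould",thr,c,a,ray(f,*c,0.036))
for p in [(313,191),(262,195.5),(359.5,175.5),(371.8,224.5),(272.3,245)]: print(p,ray(f,*p,0.03))
E
```

```text
[[-0.001  0.351  0.936]
 [-0.001  0.936 -0.351]
 [-1.    -0.001 -0.   ]]
[[194, 200, 206], [245, 247, 250], [247, 249, 250], [247, 249, 250], [246, 248, 250], [245, 248, 250], [245, 247, 249], [246, 248, 250], [245, 248, 250], [245, 248, 250], [246, 248, 250], [245, 247, 250], [243, 245, 248], [238, 241, 244], [219, 222, 219]] [222, 227, 221]
disc 235 [356.93430657 208.28467153] 137 ((356.9498596191406, 208.27565002441406), (12.146862030029297, 12.57895565032959), 112.11154174804688) [ 0.58346153 -0.19198308  0.038     ]
disc 240 [356.66129032 208.52419355] 124 ((356.645751953125, 208.48020935058594), (11.243887901306152, 12.357023239135742), 137.09478759765625) [ 0.58279294 -0.19118062  0.038     ]
disc 245 [355.85185185 210.40740741] 54 ((355.9421691894531, 209.83865356445312), (7.757166385650635, 10.249333381652832), 122.37567138671875) [ 0.57745913 -0.1886094   0.038     ]
rec 60 [316.16129032 210.75268817] 93 ((315.9709777832031, 210.59629821777344), (10.370784759521484, 12.099496841430664), 120.56764221191406) [ 0.58065957 -0.07849814  0.03      ]
knob 60 [290.23076923 198.6923
[... 1016 characters left out ...]
45 [280.52380952 231.61904762] 42 [0.52240362 0.02300126 0.036     ]Traceback (most recent call last):
  File "<stdin>", line 16, in <module>
  File "h.py", line 11, in blob
    i=1+np.argmax(s[1:,4]);return c[i],s[i,4],cv2.fitEllipse(max(cv2.findContours((l==i).astype(np.uint8),cv2.RETR_EXTERNAL,cv2.CHAIN_APPROX_NONE)[0],key=len))
                                              ~~~~~~~~~~~~~~^^^^^^^^^^^^^^^^^^^^^^^^^^^^^^^^^^^^^^^^^^^^^^^^^^^^^^^^^^^^^^^^^^^^^^^^^^^^^^^^^^^^^^^^^^^^^^^^^^^
cv2.error: OpenCV(4.12.0) /io/opencv/modules/imgproc/src/shapedescr.cpp:361: error: (-201:Incorrect size of input array) There should be at least 5 points to fit the ellipse in function 'fitEllipseNoDirect'
```

```bash
cat >> h.py <<'E'
def go(p,zdir_deg=None):
    """shift units in the tool frame to reach TCP p; ax units so that tool z points at world heading zdir_deg"""
    from plant import sensors
    s=sensors.state();r=R(s["tool_rot"]);d=r.T@(np.asarray(p)-s["tool_pos"])/0.025
    out=["t %.2f"%s["time"],"pos",s["tool_pos"].round(4),"xyz",d.round(2),"F",s["contact_force"].round(1),"w %.3f"%s["gripper_width"]]
    h=np.degrees(np.arctan2(r[1,2],r[0,2]));out+=["hd %.1f"%h,"down",r[:,0].round(3)]
    if zdir_deg is not None: out+=["ax %.2f"%(((h-zdir_deg+180)%360-180)/5)]
    print(*out)
E
python3 -c "
from h import *
go([0.583,-0.245,0.15],-90)"
```

```text
t 0.25 pos [0.2193 0.5849 0.2034] xyz [  2.16 -25.97  25.28] F [ 0.1  0.3 -0.8] w 0.999 hd -20.6 down [-0.    -0.001 -1.   ] ax 13.89
```

Request:
{"method": "drive_tool", "body": {"hand": 0.25, "series": [{"y": -26,"z": 25},{"y": -26,"z": 25},{"y": -26,"z": 25},{"y": -26,"z": 25},{"y": -26,"z": 25}]}}

```text
schema error: expected keys x, y, z, ax, ay, az
```

All keys are required in every row.

Request:
{"method": "drive_tool", "body": {"hand": 0.25, "series": [{"x": 0,"y": -26,"z": 25,"ax": 0,"ay": 0,"az": 0},{"x": 0,"y": -26,"z": 25,"ax": 0,"ay": 0,"az": 0},{"x": 0,"y": -26,"z": 25,"ax": 0,"ay": 0,"az": 0},{"x": 0,"y": -26,"z": 25,"ax": 0,"ay": 0,"az": 0},{"x": 0,"y": -26,"z": 25,"ax": 0,"ay": 0,"az": 0}]}}

```text
time: 0.67
tool_pos: [0.3021, 0.3921, 0.2038]
tool_rot: [0.696, 0.126, 0.696, -0.126]
contact_force: [1.3, 0.3, 0.2]
gripper_width: 0.298
```

```bash
python3 -c "
from h import *
go([0.583,-0.245,0.15],-90)"
```

```text
t 0.67 pos [0.3021 0.3921 0.2038] xyz [  2.16 -19.93  19.45] F [1.3 0.3 0.2] w 0.298 hd -20.5 down [ 0. -0. -1.] ax 13.90
```

Request:
{"method": "drive_tool", "body": {"series": [{"x": 0,"y": -20,"z": 19.5,"ax": 0,"ay": 0,"az": 0},{"x": 0,"y": -20,"z": 19.5,"ax": 0,"ay": 0,"az": 0},{"x": 0,"y": -20,"z": 19.5,"ax": 0,"ay": 0,"az": 0},{"x": 0,"y": -20,"z": 19.5,"ax": 0,"ay": 0,"az": 0},{"x": 0,"y": -20,"z": 19.5,"ax": 0,"ay": 0,"az": 0}]}}

```text
time: 1.08
tool_pos: [0.386, 0.2013, 0.2042]
tool_rot: [0.696, 0.126, 0.695, -0.126]
contact_force: [0.9, -0.2, -1.0]
gripper_width: 0.251
```

Request:
{"method": "drive_tool", "body": {"series": [{"x": 2.2,"y": -14,"z": 13.6,"ax": 0,"ay": 0,"az": 0},{"x": 2.2,"y": -14,"z": 13.6,"ax": 0,"ay": 0,"az": 0},{"x": 2.2,"y": -14,"z": 13.6,"ax": 0,"ay": 0,"az": 0},{"x": 2.2,"y": -14,"z": 13.6,"ax": 0,"ay": 0,"az": 0},{"x": 2.2,"y": -14,"z": 13.6,"ax": 0,"ay": 0,"az": 0}]}}

```text
time: 1.5
tool_pos: [0.469, 0.0113, 0.1807]
tool_rot: [0.696, 0.126, 0.695, -0.126]
contact_force: [0.4, -0.0, -0.1]
gripper_width: 0.25
```

```bash
python3 -c "
from h import *
go([0.583,-0.245,0.15],-90)"
```

```text
t 1.50 pos [0.469  0.0113 0.1807] xyz [ 1.23 -7.99  7.87] F [ 0.4 -0.  -0.1] w 0.250 hd -20.6 down [ 0.001  0.    -1.   ] ax 13.88
```

Request:
{"method": "drive_tool", "body": {"series": [{"x": 1.2,"y": -8,"z": 7.9,"ax": 13.9,"ay": 0,"az": 0},{"x": 1.2,"y": -8,"z": 7.9,"ax": 13.9,"ay": 0,"az": 0},{"x": 1.2,"y": -8,"z": 7.9,"ax": 13.9,"ay": 0,"az": 0},{"x": 1.2,"y": -8,"z": 7.9,"ax": 13.9,"ay": 0,"az": 0},{"x": 1.2,"y": -8,"z": 7.9,"ax": 13.9,"ay": 0,"az": 0}]}}

```text
time: 1.92
tool_pos: [0.5536, -0.1779, 0.1582]
tool_rot: [0.622, 0.336, 0.622, -0.336]
contact_force: [0.5, 0.8, 0.2]
gripper_width: 0.25
```

```bash
python3 -c "
from h import *
go([0.583,-0.245,0.15],-90)"
```

```text
t 1.92 pos [ 0.5536 -0.1779  0.1582] xyz [ 0.33 -0.49  2.89] F [0.5 0.8 0.2] w 0.250 hd -56.8 down [ 0.  0. -1.] ax 6.65
```

Request:
{"method": "drive_tool", "body": {"series": [{"x": 0.3,"y": -0.5,"z": 2.9,"ax": 6.65,"ay": 0,"az": 0},{"x": 0.3,"y": -0.5,"z": 2.9,"ax": 6.65,"ay": 0,"az": 0},{"x": 0.3,"y": -0.5,"z": 2.9,"ax": 6.65,"ay": 0,"az": 0},{"x": 0.3,"y": -0.5,"z": 2.9,"ax": 6.65,"ay": 0,"az": 0},{"x": 0.3,"y": -0.5,"z": 2.9,"ax": 6.65,"ay": 0,"az": 0}]}}

```text
time: 2.33
tool_pos: [0.5828, -0.2438, 0.1503]
tool_rot: [0.5, 0.5, 0.5, -0.5]
contact_force: [-0.3, 1.2, 0.2]
gripper_width: 0.248
```

```bash
python3 -c "
from h import *
from plant import cams
f=cams.grab_frame('wrist');cv2.imwrite('pics/c_wrist.png',f['img']);print(f['cam_to_world'].round(3))
for n,p in dict(disc=[.583,-.1915,.038],rec=[.5836,-.0787,.03]).items(): print(n,proj(f,p))
go([0.583,-0.245,0.15],-90)"
```

```text
[[ 1.    -0.     0.     0.583]
 [-0.    -0.965 -0.263 -0.177]
 [ 0.     0.263 -0.965  0.32 ]
 [ 0.     0.     0.     1.   ]]
disc [281.23894141 138.20628862]
rec [281.93489751  -4.47530077]
t 2.38 pos [ 0.5828 -0.2435  0.1505] xyz [0.02 0.01 0.06] F [0.3 0.3 0.3] w 0.249 hd -90.0 down [-0.001  0.    -1.   ] ax -0.01
```

View pics/c_wrist.png

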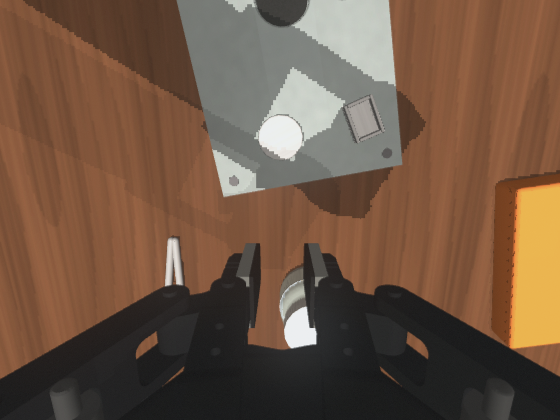

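```bash
python3 -c "
from h import *
from plant import cams
f=cams.grab_frame('wrist');im=f['img'];g=im.min(axis=2).astype(int)
for t in (225,235,243):
  c,a,e=blob(im,g>t,281,136,27);print(t,c,a,e,ray(f,*e[0],.038),ray(f,*c,.038))
cv2.imwrite('pics/d.png',cv2.resize(im[95:200,210:420],None,fx=3.5,fy=3.5))
E=ray(f,281,113.5,.038)-ray(f,281,158,.038);print(E)
f=cams.grab_frame('scene');im=f['img'];g=im.min(axis=2).astype(int)
print(im[255,190:225].mean(1).round().tolist(), proj(f,[.583,-.1915,.038]),proj(f,[.5836,-.0787,.03]))
c,a,e=blob(im,im.max(2)<90,250,239,16);print(c,a,e,ray(f,*e[0],.03))
"
```

```text
225 [280.43617021 134.94271686] 1222 ((280.54736328125, 135.54238891601562), (37.39008331298828, 42.041290283203125), 115.9046859741211) [ 0.58244869 -0.18888343  0.038     ] [ 0.58235172 -0.18836869  0.038     ]
235 [278.77003484 133.2311266 ] 861 ((278.63616943359375, 133.1112060546875), (29.593505859375, 37.11851119995117), 102.68244171142578) [ 0.58077389 -0.18679887  0.038     ] [ 0.58089111 -0.18690152  0.038     ]Traceback (most recent call last):
  File "<string>", line 6, in <module>
    c,a,e=blob(im,g>t,281,136,27);print(t,c,a,e,ray(f,*e[0],.038),ray(f,*c,.038))
          ~~~~^^^^^^^^^^^^^^^^^^^
  File "h.py", line 11, in blob
    i=1+np.argmax(s[1:,4]);return c[i],s[i,4],cv2.fitEllipse(max(cv2.findContours((l==i).astype(np.uint8),cv2.RETR_EXTERNAL,cv2.CHAIN_APPROX_NONE)[0],key=len))
        ~~~~~~~~~^^^^^^^^^
    return _wrapfunc(a, 'argmax', axis=axis, out=out, **kwds)
    return bound(*args, **kwds)
ValueError: attempt to get argmax of an empty sequence
```

```bash
python3 -c "
from h import *
go([0.583,-0.232,0.042],-90)"
```

```text
t 2.43 pos [ 0.5828 -0.2432  0.1507] xyz [ 4.35  0.01 -0.45] F [ 0.9 -0.7  0. ] w 0.246 hd -89.6 down [-0.001  0.    -1.   ] ax 0.08
```

Request:
{"method": "drive_tool", "body": {"series": [{"x": 1.2,"y": 0,"z": -0.45,"ax": 0,"ay": 0,"az": 0},{"x": 2.4,"y": 0,"z": -0.45,"ax": 0,"ay": 0,"az": 0},{"x": 3.6,"y": 0,"z": -0.45,"ax": 0,"ay": 0,"az": 0},{"x": 4.3,"y": 0,"z": -0.45,"ax": 0,"ay": 0,"az": 0},{"x": 4.3,"y": 0,"z": -0.45,"ax": 0,"ay": 0,"az": 0}]}}

```text
time: 2.85
tool_pos: [0.5791, -0.2295, 0.0379]
tool_rot: [0.499, 0.497, 0.506, -0.499]
contact_force: [-0.3, 0.3, -1.0]
gripper_width: 0.248
```

```bash
python3 -c "
from h import *
from plant import cams
go([0.583,-0.232,0.036],-90)
for n in ['wrist','scene']:
  f=cams.grab_frame(n);im=f['img'];
  if n=='scene': im=cv2.resize(im[185:305,160:340],None,fx=4,fy=4,interpolation=cv2.INTER_CUBIC)
  cv2.imwrite('pics/e_%s.png'%n,im)
  print(n,proj(f,[.5825,-.19,.038]),proj(f,[.5836,-.0787,.03]))"
```

```text
t 2.85 pos [ 0.5791 -0.2295  0.0379] xyz [0.07 0.16 0.1 ] F [-0.3  0.3 -1. ] w 0.248 hd -89.5 down [-0.009  0.005 -1.   ] ax 0.10
wrist [287.56093625 172.98951587] [292.96255207 -60.77053582]
scene [206.70018138 254.76077909] [250.74512774 238.57011681]
```

View pics/e_wrist.png

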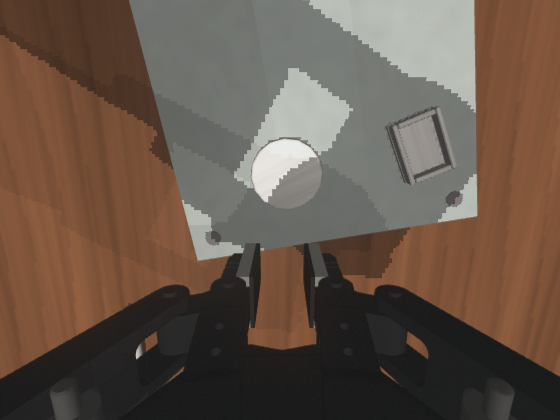

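View pics/e_scene.png

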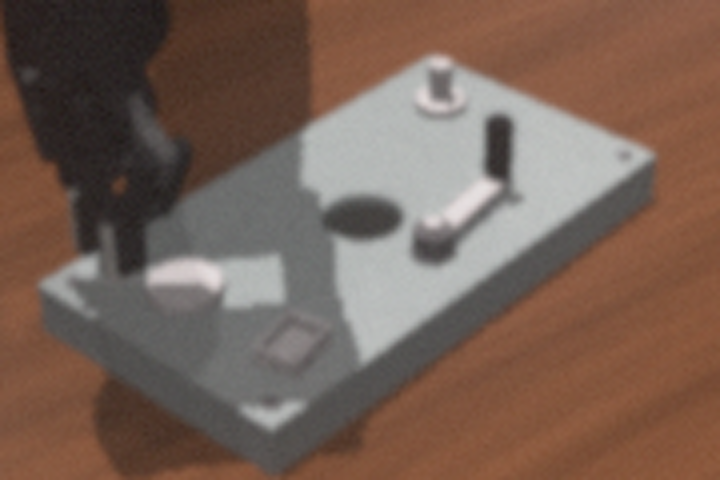

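Wrist view: disc at (287,174), about 1 px from prediction, with the fingers centred on column 281 behind it. The tool sits about 3.5 mm low in x, so I'll correct that and lower a little.

Request:
{"method": "drive_tool", "body": {"series": [{"x": 0.05,"y": 0.15,"z": 0,"ax": 0,"ay": 0,"az": 0},{"x": 0.1,"y": 0.15,"z": 0,"ax": 0,"ay": 0,"az": 0},{"x": 0.1,"y": 0.15,"z": 0,"ax": 0,"ay": 0,"az": 0}]}}

```text
time: 3.2
tool_pos: [0.588, -0.2323, 0.043]
tool_rot: [0.503, 0.499, 0.501, -0.498]
contact_force: [0.8, -0.5, 0.1]
gripper_width: 0.247
```

```bash
python3 -c "
from h import *
go([0.583,-0.217,0.034],-90)"
```

```text
t 3.20 pos [ 0.588  -0.2323  0.043 ] xyz [ 0.36 -0.2  -0.61] F [ 0.8 -0.5  0.1] w 0.247 hd -89.6 down [ 0.003 -0.002 -1.   ] ax 0.08
```

Request:
{"method": "drive_tool", "body": {"series": [{"x": 0.1,"y": -0.15,"z": 0,"ax": 0,"ay": 0,"az": 0},{"x": 0.2,"y": -0.15,"z": 0,"ax": 0,"ay": 0,"az": 0},{"x": 0.2,"y": -0.15,"z": 0,"ax": 0,"ay": 0,"az": 0},{"x": 0.2,"y": -0.15,"z": 0,"ax": 0,"ay": 0,"az": 0},{"x": 0.2,"y": -0.15,"z": 0,"ax": 0,"ay": 0,"az": 0}]}}

```text
time: 3.62
tool_pos: [0.5827, -0.2317, 0.036]
tool_rot: [0.502, 0.498, 0.502, -0.498]
contact_force: [0.1, -1.0, 0.0]
gripper_width: 0.249
```

```bash
python3 -c "
from h import *
go([0.583,-0.217,0.034],-90)"
```

```text
t 3.62 pos [ 0.5827 -0.2317  0.036 ] xyz [ 0.08  0.01 -0.59] F [ 0.1 -1.   0. ] w 0.249 hd -89.6 down [-0.  0. -1.] ax 0.08
```

Request:
{"method": "drive_tool", "body": {"series": [{"x": 0.04,"y": 0,"z": 0,"ax": 0,"ay": 0,"az": 0},{"x": 0.08,"y": 0,"z": 0,"ax": 0,"ay": 0,"az": 0},{"x": 0.12,"y": 0,"z": 0,"ax": 0,"ay": 0,"az": 0},{"x": 0.12,"y": 0,"z": 0,"ax": 0,"ay": 0,"az": 0}]}}

```text
time: 3.95
tool_pos: [0.5826, -0.2316, 0.0327]
tool_rot: [0.501, 0.498, 0.502, -0.498]
contact_force: [-0.5, -0.7, -0.5]
gripper_width: 0.251
```

Request:
{"method": "drive_tool", "body": {"series": [{"x": 0.02,"y": 0,"z": 0,"ax": 0,"ay": 0,"az": 0},{"x": 0.04,"y": 0,"z": 0,"ax": 0,"ay": 0,"az": 0},{"x": 0.06,"y": 0,"z": 0,"ax": 0,"ay": 0,"az": 0}]}}

```text
time: 4.2
tool_pos: [0.5829, -0.2317, 0.0315]
tool_rot: [0.502, 0.498, 0.502, -0.498]
contact_force: [0.2, -0.1, -0.3]
gripper_width: 0.249
```

Request:
{"method": "drive_tool", "body": {"series": [{"x": -0.04,"y": 0,"z": -0.2,"ax": 0,"ay": 0,"az": 0},{"x": -0.04,"y": 0,"z": -0.4,"ax": 0,"ay": 0,"az": 0},{"x": -0.04,"y": 0,"z": -0.6,"ax": 0,"ay": 0,"az": 0},{"x": -0.04,"y": 0,"z": -0.8,"ax": 0,"ay": 0,"az": 0},{"x": -0.04,"y": 0,"z": -1.0,"ax": 0,"ay": 0,"az": 0}]}}

```text
time: 4.62
tool_pos: [0.5827, -0.206, 0.0326]
tool_rot: [0.502, 0.498, 0.502, -0.498]
contact_force: [-0.2, 0.1, -1.1]
gripper_width: 0.246
```

```bash
python3 -c "
from h import *
from plant import cams
go([0.583,-0.137,0.0325],-90)
f=cams.grab_frame('wrist');im=f['img'];cv2.imwrite('pics/f_wrist.png',im)
print(proj(f,[.5836,-.0787,.03]))"
```

```text
t 4.62 pos [ 0.5827 -0.206   0.0326] xyz [ 0.01  0.03 -2.76] F [-0.2  0.1 -1.1] w 0.246 hd -89.6 down [ 0.  0. -1.] ax 0.08
[284.27594424  -9.70298322]
```

View pics/f_wrist.png

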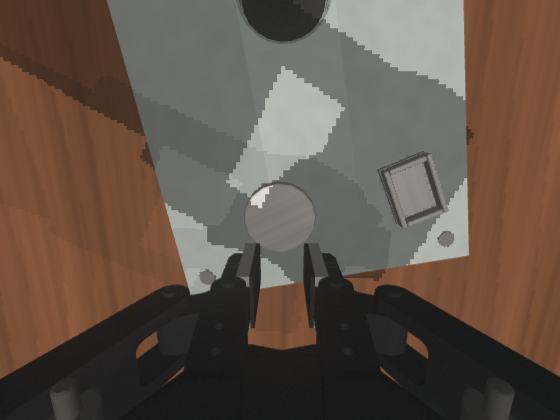

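```bash
python3 -c "
from h import *
from plant import cams
f=cams.grab_frame('wrist')
print(proj(f,[.5825,-.19,.038]),ray(f,280,216.5,.038))"
```

```text
[280.64559618 218.54186808] [ 0.5821382  -0.18883057  0.038     ]
```

Request:
{"method": "drive_tool", "body": {"series": [{"x": 0,"y": 0,"z": -0.25,"ax": 0,"ay": 0,"az": 0},{"x": 0,"y": 0,"z": -0.5,"ax": 0,"ay": 0,"az": 0},{"x": 0,"y": 0,"z": -0.75,"ax": 0,"ay": 0,"az": 0},{"x": 0,"y": 0,"z": -1.0,"ax": 0,"ay": 0,"az": 0},{"x": 0,"y": 0,"z": -1.2,"ax": 0,"ay": 0,"az": 0}]}}

```text
time: 5.13
tool_pos: [0.5824, -0.1759, 0.0325]
tool_rot: [0.502, 0.498, 0.502, -0.498]
contact_force: [0.7, 0.1, -0.8]
gripper_width: 0.251
```

```bash
python3 -c "
from h import *
from plant import cams
go([0.583,-0.137,0.0325],-90)
f=cams.grab_frame('wrist');im=f['img'];cv2.imwrite('pics/g_wrist.png',im)
print(proj(f,[.5836,-.0787,.03]))"
```

```text
t 5.13 pos [ 0.5824 -0.1759  0.0325] xyz [-0.    0.03 -1.56] F [ 0.7  0.1 -0.8] w 0.251 hd -89.6 down [-0.  0. -1.] ax 0.08
[284.23084634  58.63582602]
```

View pics/g_wrist.png

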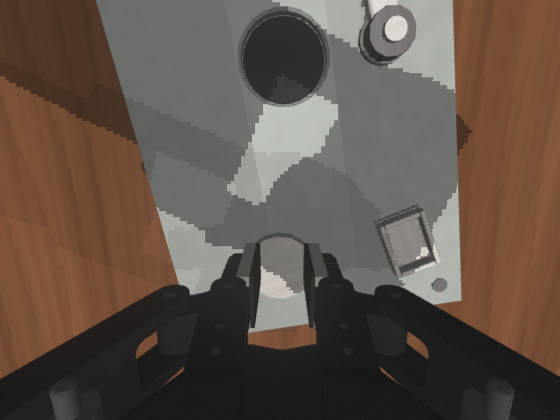

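```bash
python3 -c "
from h import *
from plant import cams
f=cams.grab_frame('wrist');im=f['img'];cv2.imwrite('pics/h_wrist.png',cv2.resize(im[215:345,200:360],None,fx=4.5,fy=4.5,interpolation=cv2.INTER_CUBIC))
for z in (.033,.04): print(z,[proj(f,[.5824+a,-.1759+b,z]).round(1).tolist() for a,b in ((.0106,.011),(-.0106,.011),(.0106,-.011),(.025,.011))])
f=cams.grab_frame('scene');im=f['img'];cv2.imwrite('pics/h_scene.png',cv2.resize(im[200:290,160:280],None,fx=6,fy=6,interpolation=cv2.INTER_CUBIC))
"
```

```text
0.033 [[299.5, 224.3], [262.2, 224.0], [298.6, 259.9], [324.8, 224.4]]
0.04 [[300.2, 228.3], [261.4, 228.1], [299.3, 265.2], [326.5, 228.5]]
```

View pics/h_wrist.png

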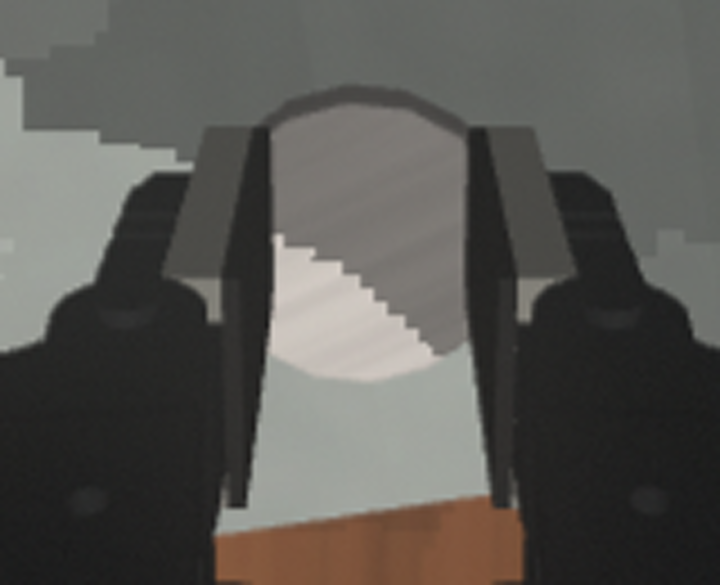

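View pics/h_scene.png

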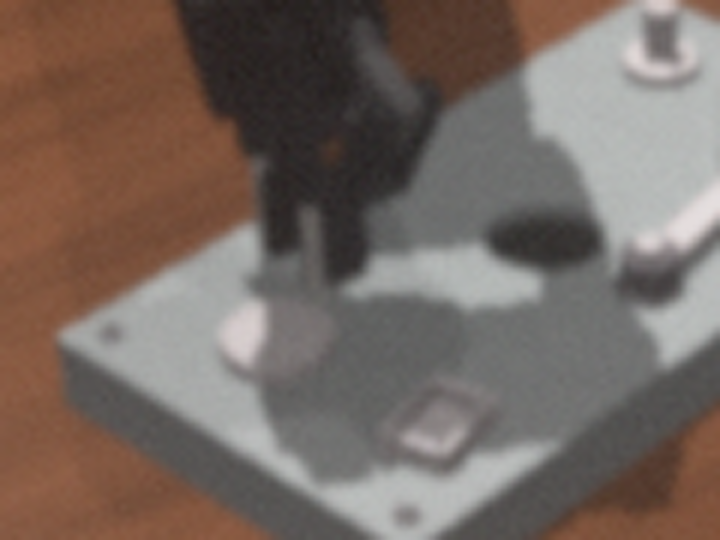

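```bash
python3 -c "
from h import *
from plant import cams
f=cams.grab_frame('wrist')
print(ray(f,280,238,.038),ray(f,280,299.4,.038),f['cam_to_world'][:3,3])
for z in (.03,.04,.05,.06): print(z,ray(f,260,243.4,z),ray(f,304,243.4,z))
f=cams.grab_frame('scene')
for z in (.03,.045,.06): print(z,ray(f,213,247,z))
"
```

```text
[ 0.58208026 -0.17254204  0.038     ] [ 0.5823172  -0.21124589  0.038     ] [ 0.58235199 -0.10955549  0.2021489 ]
0.03 [ 0.57030917 -0.17908487  0.03      ] [ 0.59622417 -0.17890118  0.03      ]
0.04 [ 0.57100873 -0.17504596  0.04      ] [ 0.59541834 -0.17487294  0.04      ]
0.05 [ 0.57170829 -0.17100705  0.05      ] [ 0.59461252 -0.1708447   0.05      ]
0.06 [ 0.57240785 -0.16696814  0.06      ] [ 0.59380669 -0.16681646  0.06      ]
0.03 [ 0.5585888 -0.1597521  0.03     ]
0.045 [ 0.57629677 -0.17024598  0.045     ]
0.06 [ 0.59400474 -0.18073985  0.06      ]
```

```bash
python3 -c "
from h import *
from plant import cams
f=cams.grab_frame('wrist');s=cams.grab_frame('scene')
for uw,us in (((311,243.4),(212.2,247.5)),((314,243.4),(212.2,245.5)),((308,243.4),(212.2,248.5))):
  P=[f2['camera_matrix']@np.linalg.inv(f2['cam_to_world'])[:3] for f2 in (f,s)]
  X=cv2.triangulatePoints(P[0],P[1],np.array(uw,float),np.array(us,float));X=X[:3,0]/X[3];print(X,proj(f,X),proj(s,X))
go([0,0,0])
"
```

```text
[ 0.59214564 -0.17717907  0.05496513] [299.41814528 257.54972395] [214.12333969 247.93147824]
[ 0.59240446 -0.17638423  0.05964099] [300.5043015  260.04191988] [214.39514    245.97758316]
[ 0.5914559  -0.17742134  0.05225487] [297.78656277 255.77692021] [213.91073394 248.89533187]
t 5.48 pos [ 0.5825 -0.177   0.0326] xyz [  1.3  -23.26  -7.23] F [0.4 0.3 0.7] w 0.249 hd -89.6 down [ 0. -0. -1.]
```

The disc hasn't moved: at this opening the fingertips stand well above TCP height and passed over it. I'll back off and feel for the deck behind the disc.

Request:
{"method": "drive_tool", "body": {"series": [{"x": 0,"y": 0,"z": 0.5,"ax": 0,"ay": 0,"az": 0},{"x": 0,"y": 0,"z": 1.1,"ax": 0,"ay": 0,"az": 0},{"x": 0,"y": 0,"z": 1.7,"ax": 0,"ay": 0,"az": 0},{"x": 0,"y": 0,"z": 2.2,"ax": 0,"ay": 0,"az": 0},{"x": 0,"y": 0,"z": 2.2,"ax": 0,"ay": 0,"az": 0}]}}

```text
time: 5.9
tool_pos: [0.5829, -0.2353, 0.0329]
tool_rot: [0.501, 0.499, 0.5, -0.499]
contact_force: [0.3, 0.3, -0.5]
gripper_width: 0.25
```

Request:
{"method": "drive_tool", "body": {"series": [{"x": 0.05,"y": 0,"z": 0,"ax": 0,"ay": 0,"az": 0},{"x": 0.1,"y": 0,"z": 0,"ax": 0,"ay": 0,"az": 0},{"x": 0.15,"y": 0,"z": 0,"ax": 0,"ay": 0,"az": 0},{"x": 0.2,"y": 0,"z": 0,"ax": 0,"ay": 0,"az": 0}]}}

```text
time: 6.23
tool_pos: [0.5827, -0.2311, 0.0272]
tool_rot: [0.502, 0.498, 0.502, -0.498]
contact_force: [-1.3, 0.6, -0.1]
gripper_width: 0.247
```

Request:
{"method": "drive_tool", "body": {"series": [{"x": 0.05,"y": 0,"z": 0,"ax": 0,"ay": 0,"az": 0},{"x": 0.1,"y": 0,"z": 0,"ax": 0,"ay": 0,"az": 0},{"x": 0.15,"y": 0,"z": 0,"ax": 0,"ay": 0,"az": 0}]}}

```text
time: 6.48
tool_pos: [0.5829, -0.2314, 0.0237]
tool_rot: [0.502, 0.498, 0.502, -0.498]
contact_force: [0.1, 0.8, 0.4]
gripper_width: 0.253
```

```bash
python3 -c "
from h import *
from plant import cams
go([0.583,-0.232,0.0325],-90)
f=cams.grab_frame('wrist');im=f['img'];cv2.imwrite('pics/i_wrist.png',cv2.resize(im[150:345,180:380],None,fx=3,fy=3,interpolation=cv2.INTER_CUBIC))
f=cams.grab_frame('scene');im=f['img'];cv2.imwrite('pics/i_scene.png',cv2.resize(im[200:290,160:280],None,fx=6,fy=6,interpolation=cv2.INTER_CUBIC))
"
```

```text
t 6.48 pos [ 0.5829 -0.2314  0.0237] xyz [-0.35  0.01  0.03] F [0.1 0.8 0.4] w 0.253 hd -89.6 down [-0.  0. -1.] ax 0.08
```

View pics/i_scene.png

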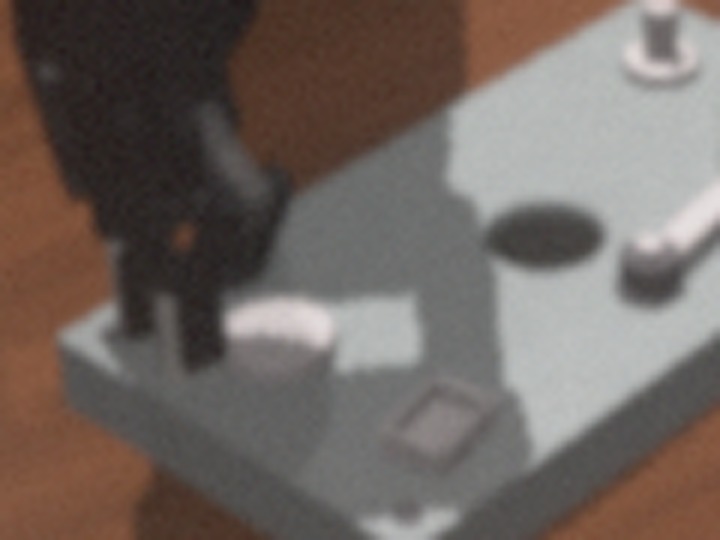

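View pics/i_wrist.png

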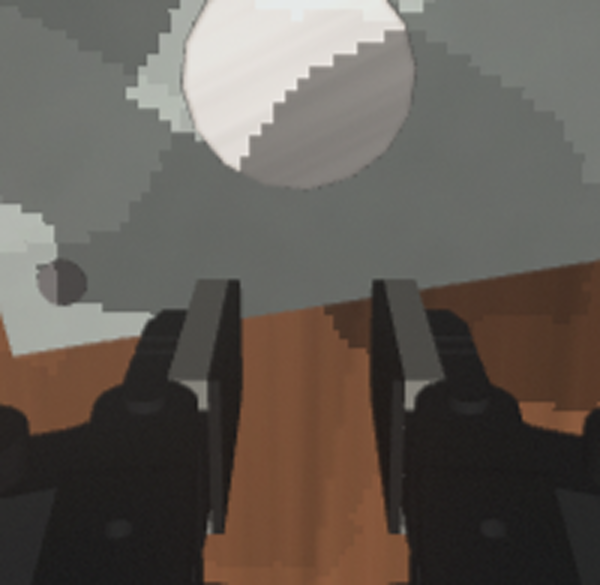

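Request:
{"method": "drive_tool", "body": {"series": [{"x": 0.04,"y": 0,"z": 0,"ax": 0,"ay": 0,"az": 0},{"x": 0.08,"y": 0,"z": 0,"ax": 0,"ay": 0,"az": 0},{"x": 0.08,"y": 0,"z": 0,"ax": 0,"ay": 0,"az": 0}]}}

```text
time: 6.83
tool_pos: [0.5827, -0.2317, 0.0216]
tool_rot: [0.502, 0.498, 0.502, -0.498]
contact_force: [0.5, 0.6, -0.6]
gripper_width: 0.243
```

Request:
{"method": "drive_tool", "body": {"series": [{"x": 0.04,"y": 0,"z": 0,"ax": 0,"ay": 0,"az": 0},{"x": 0.08,"y": 0,"z": 0,"ax": 0,"ay": 0,"az": 0},{"x": 0.08,"y": 0,"z": 0,"ax": 0,"ay": 0,"az": 0}]}}

```text
time: 7.08
tool_pos: [0.5827, -0.2317, 0.0195]
tool_rot: [0.502, 0.498, 0.502, -0.498]
contact_force: [-0.6, -0.5, -0.4]
gripper_width: 0.25
```

```bash
python3 -c "
from h import *
from plant import cams
go([0.583,-0.232,0.0325],-90)
f=cams.grab_frame('scene');im=f['img'];cv2.imwrite('pics/j_scene.png',cv2.resize(im[220:290,160:250],None,fx=8,fy=8,interpolation=cv2.INTER_CUBIC))
"
```

```text
t 7.08 pos [ 0.5827 -0.2317  0.0195] xyz [-0.52  0.01  0.01] F [-0.6 -0.5 -0.4] w 0.250 hd -89.6 down [-0.  0. -1.] ax 0.08
```

View pics/j_scene.png

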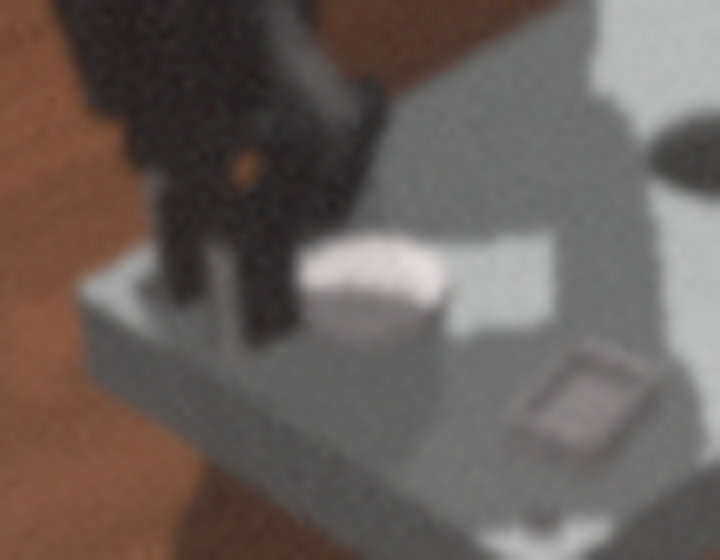

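```bash
python3 -c "
from h import *
from plant import cams
f=cams.grab_frame('scene')
for z in (.03,.035,.04,.045): print(z,ray(f,189.4,264,z),'inner back', ray(f,160+272/8,220+345/8,z),'other', ray(f,160+180/8,220+303/8,z))
"
```

```text
0.03 [ 0.57758567 -0.22841948  0.03      ] inner back [ 0.58090069 -0.21972009  0.03      ] other [ 0.55135535 -0.22909258  0.03      ]
0.035 [ 0.5833308  -0.23134803  0.035     ] inner back [ 0.58661833 -0.22272078  0.035     ] other [ 0.55731799 -0.23201555  0.035     ]
0.04 [ 0.58907593 -0.23427658  0.04      ] inner back [ 0.59233597 -0.22572147  0.04      ] other [ 0.56328063 -0.23493852  0.04      ]
0.045 [ 0.59482106 -0.23720513  0.045     ] inner back [ 0.59805361 -0.22872215  0.045     ] other [ 0.56924327 -0.23786149  0.045     ]
```

Request:
{"method": "drive_tool", "body": {"series": [{"x": 0.06,"y": 0,"z": 0,"ax": 0,"ay": 0,"az": 0},{"x": 0.12,"y": 0,"z": 0,"ax": 0,"ay": 0,"az": 0},{"x": 0.16,"y": 0,"z": 0,"ax": 0,"ay": 0,"az": 0}]}}

```text
time: 7.43
tool_pos: [0.5828, -0.2317, 0.0156]
tool_rot: [0.502, 0.498, 0.502, -0.498]
contact_force: [-0.5, 0.5, -0.5]
gripper_width: 0.252
```

Request:
{"method": "drive_tool", "body": {"series": [{"x": 0.04,"y": 0,"z": 0,"ax": 0,"ay": 0,"az": 0},{"x": 0.08,"y": 0,"z": 0,"ax": 0,"ay": 0,"az": 0},{"x": 0.08,"y": 0,"z": 0,"ax": 0,"ay": 0,"az": 0}]}}

```text
time: 7.68
tool_pos: [0.5826, -0.2316, 0.0135]
tool_rot: [0.501, 0.498, 0.502, -0.498]
contact_force: [0.8, 0.0, 0.6]
gripper_width: 0.249
```

```bash
python3 -c "
from h import *
from plant import cams
go([0.583,-0.232,0.0325],-90)
f=cams.grab_frame('scene');im=f['img'];cv2.imwrite('pics/k_scene.png',cv2.resize(im[220:290,160:250],None,fx=8,fy=8,interpolation=cv2.INTER_CUBIC))
f=cams.grab_frame('wrist');im=f['img'];cv2.imwrite('pics/k_wrist.png',cv2.resize(im[150:345,180:380],None,fx=3,fy=3,interpolation=cv2.INTER_CUBIC))
"
```

```text
t 7.68 pos [ 0.5826 -0.2316  0.0135] xyz [-0.76  0.01  0.02] F [0.8 0.  0.6] w 0.249 hd -89.6 down [-0.001  0.    -1.   ] ax 0.08
```

View pics/k_scene.png

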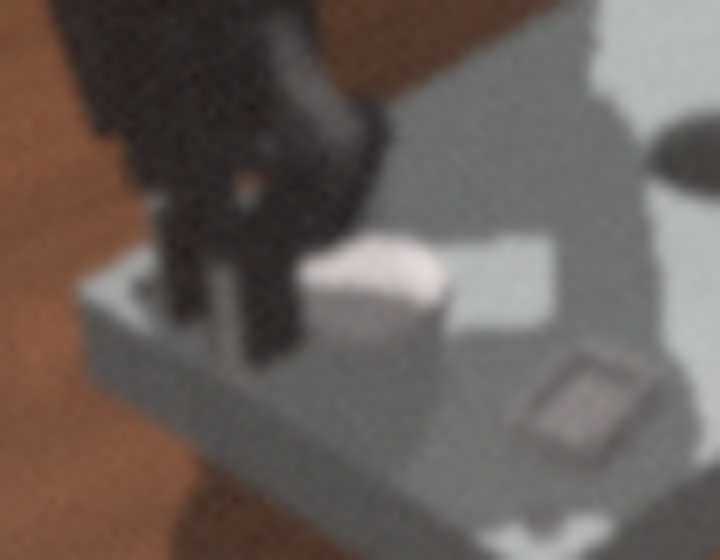

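View pics/k_wrist.png

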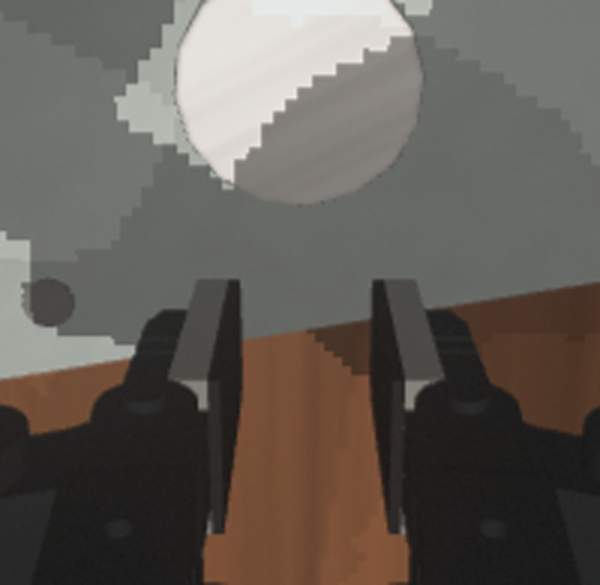

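Request:
{"method": "drive_tool", "body": {"series": [{"x": 0.04,"y": 0,"z": 0,"ax": 0,"ay": 0,"az": 0},{"x": 0.08,"y": 0,"z": 0,"ax": 0,"ay": 0,"az": 0},{"x": 0.08,"y": 0,"z": 0,"ax": 0,"ay": 0,"az": 0}]}}

```text
time: 8.03
tool_pos: [0.5827, -0.2317, 0.0116]
tool_rot: [0.502, 0.498, 0.502, -0.498]
contact_force: [-0.0, -0.6, 0.9]
gripper_width: 0.25
```

Request:
{"method": "drive_tool", "body": {"series": [{"x": 0.04,"y": 0,"z": 0,"ax": 0,"ay": 0,"az": 0},{"x": 0.08,"y": 0,"z": 0,"ax": 0,"ay": 0,"az": 0},{"x": 0.08,"y": 0,"z": 0,"ax": 0,"ay": 0,"az": 0}]}}

```text
time: 8.28
tool_pos: [0.5827, -0.2316, 0.0095]
tool_rot: [0.502, 0.498, 0.502, -0.498]
contact_force: [0.3, 0.0, -1.3]
gripper_width: 0.247
```

```bash
python3 -c "
from h import *
from plant import cams
go([0.583,-0.232,0.0325],-90)
f=cams.grab_frame('scene');im=f['img'];cv2.imwrite('pics/l_scene.png',cv2.resize(im[220:290,160:250],None,fx=8,fy=8,interpolation=cv2.INTER_CUBIC))
"
```

```text
t 8.28 pos [ 0.5827 -0.2316  0.0095] xyz [-0.92  0.01  0.01] F [ 0.3  0.  -1.3] w 0.247 hd -89.6 down [-0.  0. -1.] ax 0.08
```

View pics/l_scene.png

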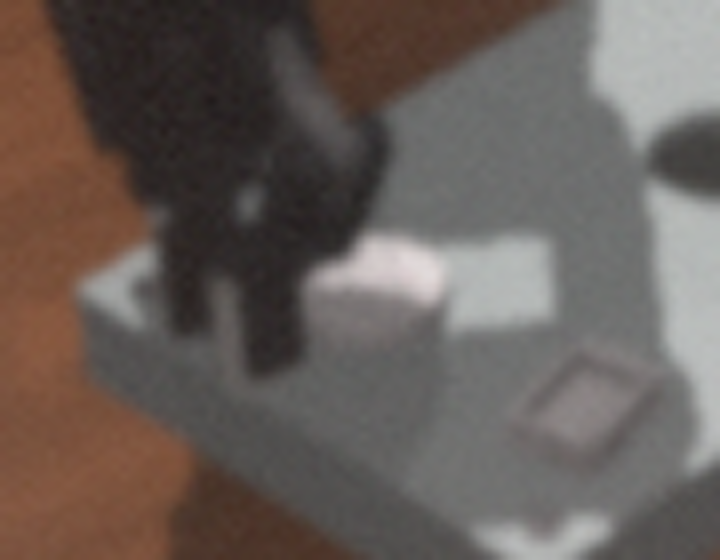

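```bash
python3 -c "
from h import *
from plant import cams
f=cams.grab_frame('scene')
print(proj(f,[.6,-.2427,.03]),proj(f,[.6,-.2207,.03]),proj(f,[.5935,-.2207,.03]),proj(f,[.5935,-.2427,.03]))
print([ (160+a/8,220+b/8) for a,b in ((240,382),(262,382),(300,358),(185,335),(208,330))])
for z in (.03,.035): print(z,[ray(f,160+a/8,220+b/8,z)[:2].round(4).tolist() for a,b in ((240,382),(262,382),(300,358),(185,335),(208,330))])
"
```

```text
[188.96477576 272.39163355] [198.58791624 267.98756018] [196.86882138 266.38316838] [187.26715522 270.74711269]
[(190.0, 267.75), (192.75, 267.75), (197.5, 264.75), (183.125, 261.875), (186.0, 261.25)]
0.03 [[0.5887, -0.2337], [0.5921, -0.2294], [0.5898, -0.217], [0.5637, -0.2348], [0.5655, -0.2292]]
0.035 [[0.5944, -0.2365], [0.5977, -0.2323], [0.5954, -0.22], [0.5696, -0.2377], [0.5714, -0.2321]]
```

Request:
{"method": "drive_tool", "body": {"series": [{"x": 0.04,"y": 0,"z": 0,"ax": 0,"ay": 0,"az": 0},{"x": 0.08,"y": 0,"z": 0,"ax": 0,"ay": 0,"az": 0},{"x": 0.08,"y": 0,"z": 0,"ax": 0,"ay": 0,"az": 0}]}}

```text
time: 8.63
tool_pos: [0.5827, -0.2316, 0.0075]
tool_rot: [0.502, 0.498, 0.502, -0.498]
contact_force: [0.6, -0.5, -0.2]
gripper_width: 0.245
```

Request:
{"method": "drive_tool", "body": {"series": [{"x": 0.04,"y": 0,"z": 0,"ax": 0,"ay": 0,"az": 0},{"x": 0.08,"y": 0,"z": 0,"ax": 0,"ay": 0,"az": 0},{"x": 0.08,"y": 0,"z": 0,"ax": 0,"ay": 0,"az": 0}]}}

```text
time: 8.88
tool_pos: [0.5827, -0.2316, 0.0055]
tool_rot: [0.502, 0.498, 0.502, -0.498]
contact_force: [0.1, -0.1, 0.5]
gripper_width: 0.253
```

```bash
python3 -c "
from h import *
from plant import cams
f=cams.grab_frame('scene');im=f['img'];cv2.imwrite('pics/m_scene.png',cv2.resize(im[220:290,160:250],None,fx=8,fy=8,interpolation=cv2.INTER_CUBIC))
f=cams.grab_frame('wrist');im=f['img'];cv2.imwrite('pics/m_wrist.png',cv2.resize(im[150:345,180:380],None,fx=3,fy=3,interpolation=cv2.INTER_CUBIC))
print(f['camera_matrix'],ray(f,260,243.5,.03),ray(f,304,243.5,.03))
"
```

```text
[[313.0144153    0.         281.61709063]
 [  0.         313.0144153  206.66959997]
 [  0.           0.           1.        ]] [ 0.57244229 -0.22366721  0.03      ] [ 0.59430446 -0.22352712  0.03      ]
```

View pics/m_scene.png

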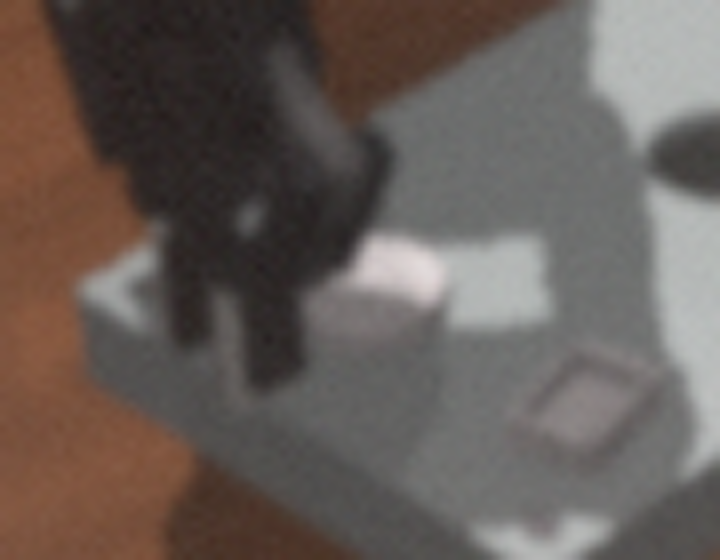

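View pics/m_wrist.png

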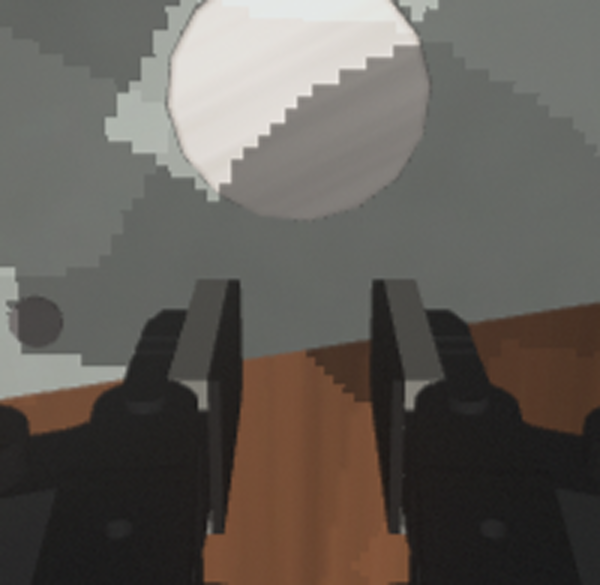

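Request:
{"method": "drive_tool", "body": {"series": [{"x": 0.03,"y": 0,"z": 0,"ax": 0,"ay": 0,"az": 0},{"x": 0.06,"y": 0,"z": 0,"ax": 0,"ay": 0,"az": 0},{"x": 0.06,"y": 0,"z": 0,"ax": 0,"ay": 0,"az": 0}]}}

```text
time: 9.23
tool_pos: [0.5827, -0.2317, 0.0042]
tool_rot: [0.502, 0.498, 0.502, -0.498]
contact_force: [-0.4, -0.0, 0.4]
gripper_width: 0.251
```

Request:
{"method": "drive_tool", "body": {"series": [{"x": 0.03,"y": 0,"z": 0,"ax": 0,"ay": 0,"az": 0},{"x": 0.06,"y": 0,"z": 0,"ax": 0,"ay": 0,"az": 0},{"x": 0.06,"y": 0,"z": 0,"ax": 0,"ay": 0,"az": 0}]}}

```text
time: 9.48
tool_pos: [0.583, -0.2318, 0.0029]
tool_rot: [0.502, 0.498, 0.502, -0.498]
contact_force: [1.1, 0.3, 0.3]
gripper_width: 0.252
```

Request:
{"method": "drive_tool", "body": {"series": [{"x": 0,"y": 0,"z": -0.15,"ax": 0,"ay": 0,"az": 0},{"x": 0,"y": 0,"z": -0.3,"ax": 0,"ay": 0,"az": 0},{"x": 0,"y": 0,"z": -0.45,"ax": 0,"ay": 0,"az": 0},{"x": 0,"y": 0,"z": -0.6,"ax": 0,"ay": 0,"az": 0}]}}

```text
time: 9.82
tool_pos: [0.5827, -0.2163, 0.0029]
tool_rot: [0.502, 0.498, 0.502, -0.498]
contact_force: [-0.8, -0.9, 0.5]
gripper_width: 0.252
```

```bash
python3 -c "
from h import *
from plant import cams
f=cams.grab_frame('scene');im=f['img'];cv2.imwrite('pics/n_scene.png',cv2.resize(im[220:290,160:250],None,fx=8,fy=8,interpolation=cv2.INTER_CUBIC))
f=cams.grab_frame('wrist');im=f['img'];cv2.imwrite('pics/n_wrist.png',cv2.resize(im[150:345,180:380],None,fx=3,fy=3,interpolation=cv2.INTER_CUBIC))
go([.583,-.107,.003],-90)
"
```

```text
t 9.92 pos [ 0.5828 -0.2159  0.0029] xyz [-0.    0.04 -4.36] F [0.4 0.2 1.5] w 0.248 hd -89.6 down [-0.  0. -1.] ax 0.08
```

View pics/n_scene.png

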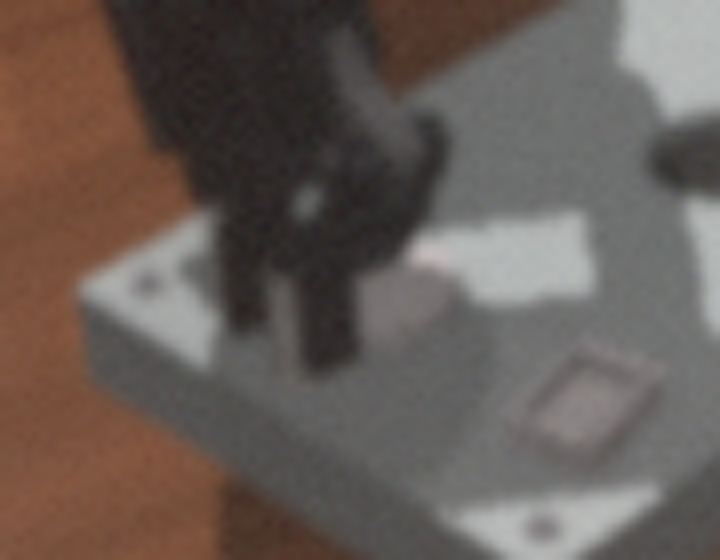

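View pics/n_wrist.png

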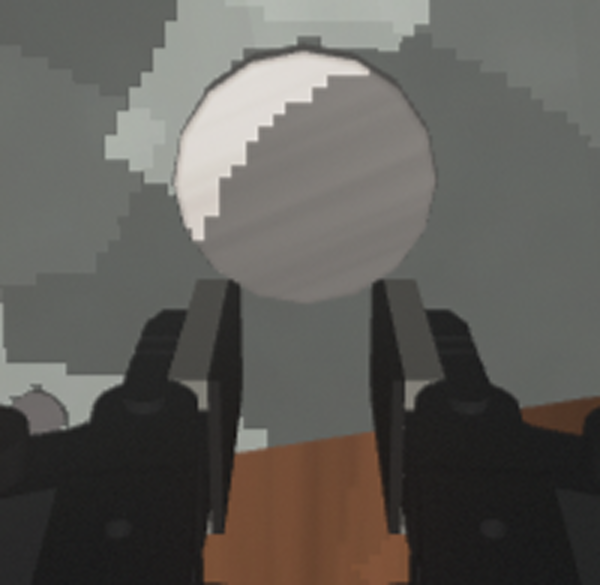

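Request:
{"method": "drive_tool", "body": {"series": [{"x": 0,"y": 0,"z": -0.2,"ax": 0,"ay": 0,"az": 0},{"x": 0,"y": 0,"z": -0.4,"ax": 0,"ay": 0,"az": 0},{"x": 0,"y": 0,"z": -0.6,"ax": 0,"ay": 0,"az": 0},{"x": 0,"y": 0,"z": -0.8,"ax": 0,"ay": 0,"az": 0}]}}

```text
time: 10.25
tool_pos: [0.5826, -0.1963, 0.0029]
tool_rot: [0.502, 0.498, 0.502, -0.498]
contact_force: [1.2, -0.2, 0.8]
gripper_width: 0.251
```

```bash
python3 -c "
from h import *
from plant import cams
f=cams.grab_frame('scene');im=f['img'];cv2.imwrite('pics/o_scene.png',cv2.resize(im[200:290,160:280],None,fx=6,fy=6,interpolation=cv2.INTER_CUBIC))
f=cams.grab_frame('wrist');im=f['img'];cv2.imwrite('pics/o_wrist.png',cv2.resize(im[50:345,180:380],None,fx=2,fy=2,interpolation=cv2.INTER_CUBIC))
go([.583,-.107,.003],-90)
print(proj(f,[.5836,-.0787,.03]))
"
```

```text
t 10.35 pos [ 0.5826 -0.1957  0.0029] xyz [-0.    0.04 -3.55] F [-0.  -0.   2.3] w 0.253 hd -89.6 down [-0.     0.001 -1.   ] ax 0.09
[284.93365169  -9.60846011]
```

View pics/o_scene.png

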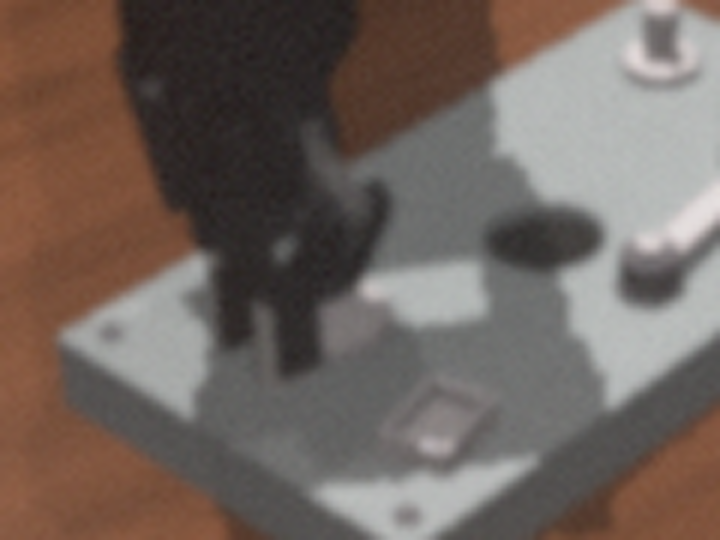

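View pics/o_wrist.png

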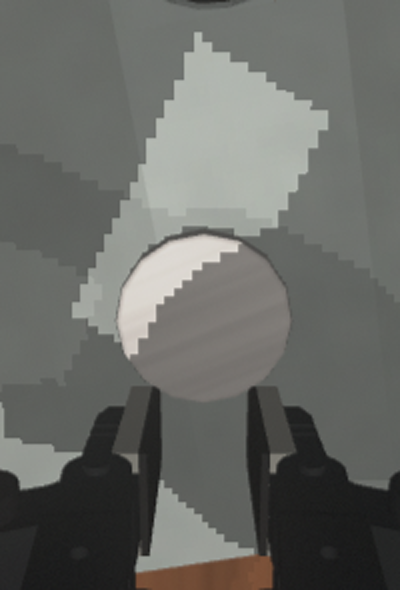

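```bash
python3 -c "
from h import *
from plant import cams
f=cams.grab_frame('wrist')
d=ray(f,282,208.5,.038);print(d)
im=f['img'];print(ray(f,180+118/2,50+317/2,.038),ray(f,180+291/2,50+317/2,.038))
go([.583,-.107,.003],-90)
"
```

```text
[ 0.58309552 -0.16657929  0.038     ]
[ 0.56391667 -0.16671741  0.038     ] [ 0.60250287 -0.16643952  0.038     ]
t 10.40 pos [ 0.5826 -0.1959  0.0028] xyz [-0.    0.04 -3.56] F [-0.4  1.7  1.6] w 0.249 hd -89.6 down [-0.     0.001 -1.   ] ax 0.08
```

Request:
{"method": "drive_tool", "body": {"series": [{"x": 0,"y": 0,"z": -0.25,"ax": 0,"ay": 0,"az": 0},{"x": 0,"y": 0,"z": -0.5,"ax": 0,"ay": 0,"az": 0},{"x": 0,"y": 0,"z": -0.75,"ax": 0,"ay": 0,"az": 0},{"x": 0,"y": 0,"z": -1.0,"ax": 0,"ay": 0,"az": 0},{"x": 0,"y": 0,"z": -1.2,"ax": 0,"ay": 0,"az": 0}]}}

```text
time: 10.82
tool_pos: [0.5824, -0.166, 0.0029]
tool_rot: [0.502, 0.498, 0.502, -0.498]
contact_force: [0.0, -0.4, 1.4]
gripper_width: 0.246
```

Request:
{"method": "drive_tool", "body": {"series": [{"x": 0,"y": 0,"z": -0.2,"ax": 0,"ay": 0,"az": 0},{"x": 0,"y": 0,"z": -0.4,"ax": 0,"ay": 0,"az": 0},{"x": 0,"y": 0,"z": -0.6,"ax": 0,"ay": 0,"az": 0},{"x": 0,"y": 0,"z": -0.6,"ax": 0,"ay": 0,"az": 0}]}}

```text
time: 11.15
tool_pos: [0.5823, -0.1505, 0.0028]
tool_rot: [0.502, 0.498, 0.502, -0.498]
contact_force: [0.7, 1.2, 1.1]
gripper_width: 0.25
```

```bash
python3 -c "
from h import *
from plant import cams
f=cams.grab_frame('wrist');im=f['img'];cv2.imwrite('pics/p_wrist.png',cv2.resize(im[50:300,160:400],None,fx=2.4,fy=2.4,interpolation=cv2.INTER_CUBIC))
go([.583,-.107,.003],-90)
print(proj(f,[.5836,-.0787,.03]))
c,a,e=blob(im,im.max(2)<75,285,95,45);print(c,a,e,ray(f,*e[0],.03))
"
```

```text
t 11.20 pos [ 0.5823 -0.1508  0.0029] xyz [-0.    0.04 -1.75] F [0.8 0.5 1.3] w 0.251 hd -89.6 down [-0.     0.001 -1.   ] ax 0.08
[284.59073411 108.82385402]
[284.53800576  97.48874217] 5907 ((284.7124328613281, 96.85293579101562), (84.83821868896484, 88.833251953125), 101.50366973876953) [ 0.58360394 -0.07377483  0.03      ]
```

View pics/p_wrist.png

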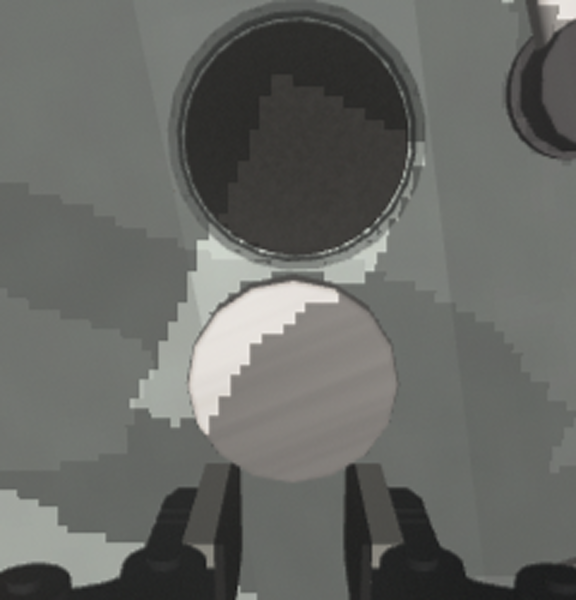

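Recess rim centre is at about (284,107) and the disc centre at (282,208), so they line up within 1 mm in x. Roughly 42 mm remain; I'll push slowly and look before the drop.

Request:
{"method": "drive_tool", "body": {"series": [{"x": 0,"y": 0.02,"z": -0.2,"ax": 0,"ay": 0,"az": 0},{"x": 0,"y": 0.03,"z": -0.4,"ax": 0,"ay": 0,"az": 0},{"x": 0,"y": 0.03,"z": -0.6,"ax": 0,"ay": 0,"az": 0},{"x": 0,"y": 0.03,"z": -0.8,"ax": 0,"ay": 0,"az": 0},{"x": 0,"y": 0.03,"z": -1.0,"ax": 0,"ay": 0,"az": 0}]}}

```text
time: 11.62
tool_pos: [0.5829, -0.1263, 0.0028]
tool_rot: [0.502, 0.498, 0.502, -0.498]
contact_force: [-0.1, -0.6, 1.6]
gripper_width: 0.249
```

Request:
{"method": "drive_tool", "body": {"series": [{"x": 0,"y": 0,"z": -0.15,"ax": 0,"ay": 0,"az": 0},{"x": 0,"y": 0,"z": -0.3,"ax": 0,"ay": 0,"az": 0},{"x": 0,"y": 0,"z": -0.4,"ax": 0,"ay": 0,"az": 0}]}}

```text
time: 11.87
tool_pos: [0.5829, -0.1163, 0.0029]
tool_rot: [0.502, 0.498, 0.502, -0.498]
contact_force: [-0.9, -1.0, 1.2]
gripper_width: 0.25
```

```bash
python3 -c "
from h import *
from plant import cams
f=cams.grab_frame('wrist');im=f['img'];cv2.imwrite('pics/q_wrist.png',cv2.resize(im[100:300,160:400],None,fx=2.8,fy=2.8,interpolation=cv2.INTER_CUBIC))
go([.583,-.108,.003],-90)
print(proj(f,[.5836,-.0787,.03]))
"
```

```text
t 11.92 pos [ 0.5828 -0.1159  0.0028] xyz [-0.01  0.01 -0.32] F [0.6 0.1 1.6] w 0.254 hd -89.6 down [-0.  0. -1.] ax 0.08
[282.70397842 186.35536243]
```

View pics/q_wrist.png

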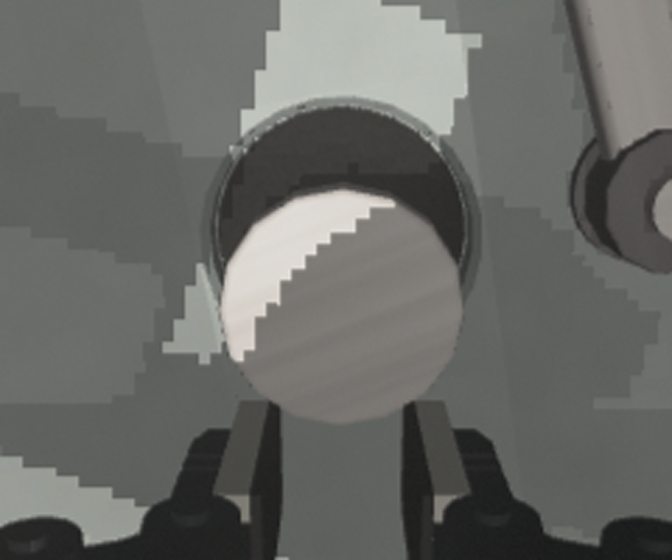

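Request:
{"method": "drive_tool", "body": {"series": [{"x": 0,"y": 0,"z": -0.08,"ax": 0,"ay": 0,"az": 0},{"x": 0,"y": 0,"z": -0.16,"ax": 0,"ay": 0,"az": 0},{"x": 0,"y": 0,"z": -0.24,"ax": 0,"ay": 0,"az": 0},{"x": 0,"y": 0,"z": -0.32,"ax": 0,"ay": 0,"az": 0},{"x": 0,"y": 0,"z": -0.36,"ax": 0,"ay": 0,"az": 0}]}}

```text
time: 12.33
tool_pos: [0.5828, -0.1076, 0.0029]
tool_rot: [0.502, 0.498, 0.502, -0.498]
contact_force: [-0.0, -1.2, 1.5]
gripper_width: 0.253
```

```bash
python3 -c "
from h import *
from plant import cams
f=cams.grab_frame('wrist');im=f['img'];cv2.imwrite('pics/r_wrist.png',cv2.resize(im[100:300,160:400],None,fx=2.8,fy=2.8,interpolation=cv2.INTER_CUBIC))
go([.583,-.108,.003],-90)
print(proj(f,[.5836,-.0787,.03]))
"
```

```text
t 12.38 pos [ 0.5828 -0.1075  0.0029] xyz [-0.01  0.01  0.02] F [-0.3  0.   2. ] w 0.248 hd -89.6 down [ 0.  0. -1.] ax 0.08
[282.64600663 204.41472379]
```

View pics/r_wrist.png

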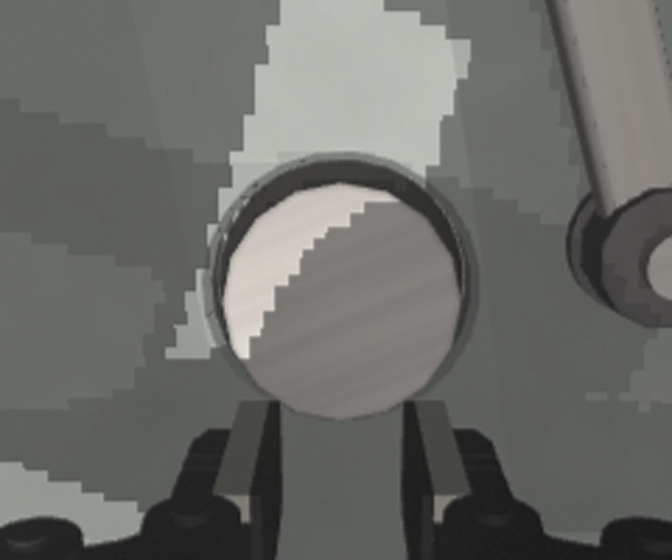

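Request:
{"method": "drive_tool", "body": {"series": [{"x": 0,"y": 0,"z": -0.04,"ax": 0,"ay": 0,"az": 0},{"x": 0,"y": 0,"z": -0.08,"ax": 0,"ay": 0,"az": 0},{"x": 0,"y": 0,"z": -0.1,"ax": 0,"ay": 0,"az": 0},{"x": 0,"y": 0,"z": -0.1,"ax": 0,"ay": 0,"az": 0}]}}

```text
time: 12.72
tool_pos: [0.5828, -0.1051, 0.0028]
tool_rot: [0.502, 0.498, 0.502, -0.498]
contact_force: [-0.3, -0.1, 1.5]
gripper_width: 0.251
```

```bash
python3 -c "
from h import *
from plant import cams
f=cams.grab_frame('wrist');im=f['img'];cv2.imwrite('pics/s_wrist.png',cv2.resize(im[100:300,160:400],None,fx=2.8,fy=2.8,interpolation=cv2.INTER_CUBIC))
go([.583,-.108,.003],-90)
"
```

```text
t 12.77 pos [ 0.5828 -0.1051  0.0029] xyz [-0.01  0.01  0.12] F [-0.4  0.2  1.8] w 0.248 hd -89.6 down [ 0.  0. -1.] ax 0.08
```

View pics/s_wrist.png

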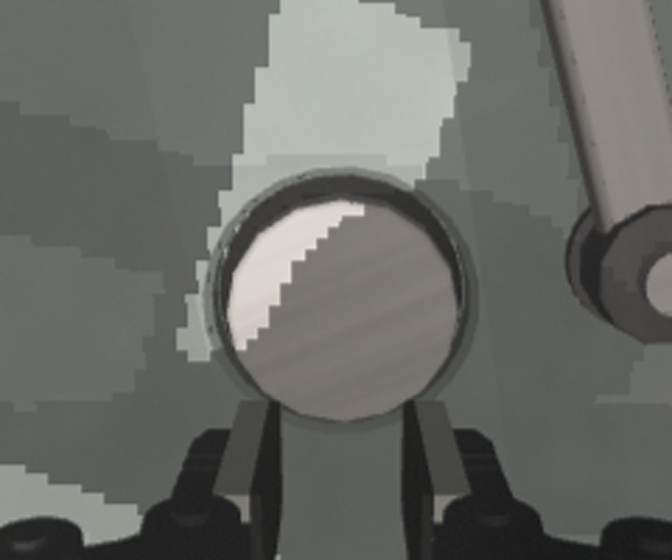

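Request:
{"method": "drive_tool", "body": {"series": [{"x": 0,"y": 0,"z": -0.04,"ax": 0,"ay": 0,"az": 0},{"x": 0,"y": 0,"z": -0.08,"ax": 0,"ay": 0,"az": 0},{"x": 0,"y": 0,"z": -0.08,"ax": 0,"ay": 0,"az": 0}]}}

```text
time: 13.02
tool_pos: [0.5828, -0.1031, 0.0028]
tool_rot: [0.502, 0.498, 0.502, -0.498]
contact_force: [0.2, -0.5, 2.2]
gripper_width: 0.25
```

```bash
python3 -c "
from h import *
from plant import cams
f=cams.grab_frame('wrist');im=f['img'];cv2.imwrite('pics/t_wrist.png',cv2.resize(im[100:300,160:400],None,fx=2.8,fy=2.8,interpolation=cv2.INTER_CUBIC))
go([.583,-.108,.003],-90)
"
```

```text
t 13.07 pos [ 0.5828 -0.1031  0.0029] xyz [-0.01  0.01  0.2 ] F [-0.9  0.3  2.6] w 0.249 hd -89.6 down [ 0.  0. -1.] ax 0.08
```

View pics/t_wrist.png

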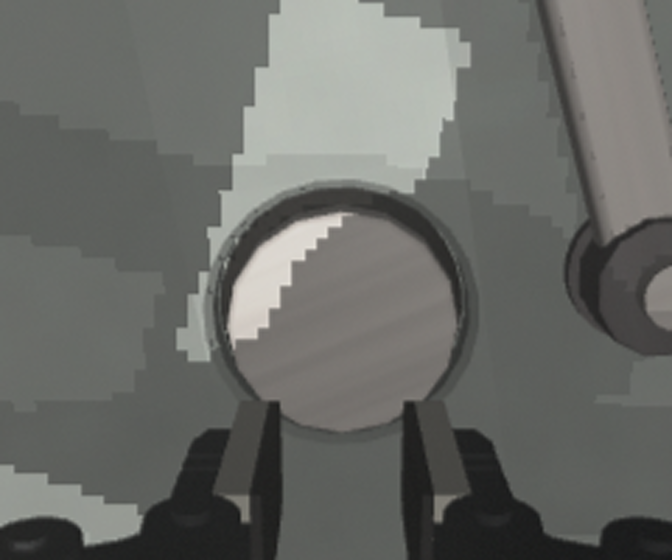

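The disc's apparent width fell from 242 to 228 crop pixels, about 6%, which fits an 8 mm drop, and its aspect is still that of a flat disc. I'll lift off and check.

Request:
{"method": "drive_tool", "body": {"series": [{"x": -0.5,"y": 0,"z": 0,"ax": 0,"ay": 0,"az": 0},{"x": -1.5,"y": 0,"z": 0,"ax": 0,"ay": 0,"az": 0},{"x": -2.5,"y": 0,"z": 0,"ax": 0,"ay": 0,"az": 0},{"x": -3.6,"y": 0,"z": 0,"ax": 0,"ay": 0,"az": 0},{"x": -3.6,"y": 0,"z": 0,"ax": 0,"ay": 0,"az": 0}]}}

```text
time: 13.48
tool_pos: [0.5867, -0.1041, 0.1002]
tool_rot: [0.505, 0.5, 0.498, -0.496]
contact_force: [0.9, -0.7, 1.8]
gripper_width: 0.246
```

```bash
python3 -c "
from h import *
from plant import cams
f=cams.grab_frame('wrist');im=f['img'];cv2.imwrite('pics/u_wrist.png',im)
s=cams.grab_frame('scene');cv2.imwrite('pics/u_scene.png',cv2.resize(s['img'][185:305,160:340],None,fx=4,fy=4,interpolation=cv2.INTER_CUBIC))
go([.583,-.108,.003],-90)
"
```

```text
t 13.58 pos [ 0.5838 -0.1033  0.0951] xyz [ 3.68 -0.05  0.19] F [-0.5 -0.7 -0.1] w 0.250 hd -89.6 down [ 0.003 -0.001 -1.   ] ax 0.08
```

View pics/u_wrist.png

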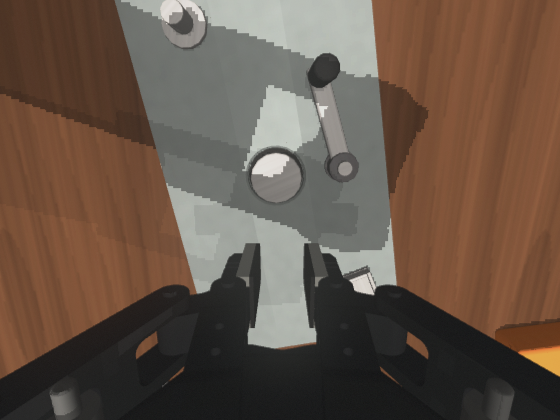

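View pics/u_scene.png

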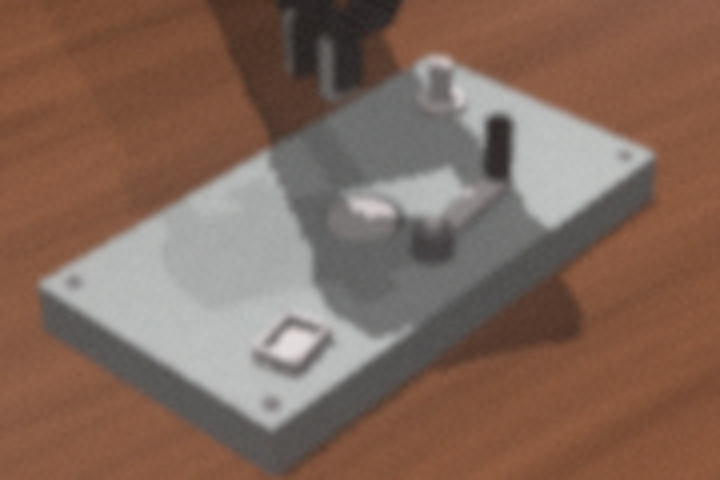

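```bash
python3 -c "
from h import *
from plant import cams
f=cams.grab_frame('wrist');im=f['img']
cv2.imwrite('pics/v_wrist.png',cv2.resize(im[40:220,220:380],None,fx=3.3,fy=3.3,interpolation=cv2.INTER_CUBIC))
print(proj(f,[.6328,-.069,.05]),proj(f,[.5836,-.0787,.03]))
y=np.radians(10.4)
for th in (0,.1,.2):
  a=y+np.pi/2+th;k=np.array([.6328,-.069])+.065*np.array([np.cos(a),np.sin(a)]);print(th,k,proj(f,[*k,.078]),proj(f,[*k,.043]))
"
```

```text
[351.84917917 170.30301557] [280.42474727 178.6261657 ]
0 [ 0.62106626 -0.00506785] [349.45966316  62.11241242] [338.09193441  71.77441663]
0.1 [ 0.61474231 -0.00655867] [337.81512456  64.96020728] [328.3744178  74.1390774]
0.2 [ 0.60859879 -0.00867338] [326.49475216  69.02095272] [318.9275047   77.51318654]
```

View pics/v_wrist.png

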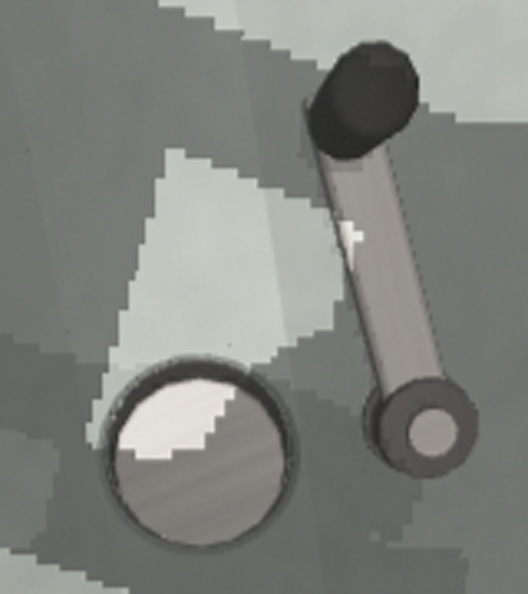

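Disc sits inside the rim, at about (280,180). The pivot cap at (351,171) matches prediction within 1 px, and the knob top at (334,66) puts the lever at about 0.14 rad. Next I'll bring the nearly shut fingers behind the knob.

```bash
cat >> h.py <<'E'
Pv=np.array([.6328,-.069]);YAW=np.radians(10.4)
def lev(th,off,z):
    a=YAW+np.pi/2+th;n=np.array([np.cos(a),np.sin(a)]);t=np.array([-n[1],n[0]])
    p=Pv+.065*n-off*t;return [p[0],p[1],z],np.degrees(np.arctan2(t[1],t[0]))
E
python3 -c "
from h import *
p,h=lev(.137,.031,.095);print(p,h);go(p,h)"
```

```text
[np.float64(0.64188562173651), np.float64(0.0024384453754493426), 0.095] -161.75047820670773
t 13.63 pos [ 0.5826 -0.103   0.0932] xyz [-0.07  2.4  -4.2 ] F [ 0.4 -0.  -0.1] w 0.254 hd -89.6 down [ 0.  0. -1.] ax 14.43
```

Request:
{"method": "drive_tool", "body": {"hand": 0.1, "series": [{"x": -0.1,"y": 2.4,"z": -4.2,"ax": 14.4,"ay": 0,"az": 0},{"x": -0.1,"y": 2.4,"z": -4.2,"ax": 14.4,"ay": 0,"az": 0},{"x": -0.1,"y": 2.4,"z": -4.2,"ax": 14.4,"ay": 0,"az": 0},{"x": -0.1,"y": 2.4,"z": -4.2,"ax": 14.4,"ay": 0,"az": 0},{"x": -0.1,"y": 2.4,"z": -4.2,"ax": 14.4,"ay": 0,"az": 0}]}}

```text
time: 14.05
tool_pos: [0.6413, 0.0048, 0.093]
tool_rot: [-0.326, -0.626, -0.328, 0.628]
contact_force: [0.2, -0.5, -0.0]
gripper_width: 0.102
```

```bash
python3 -c "
from h import *
p,h=lev(.137,.031,.095);go(p,h)"
```

```text
t 14.05 pos [0.6413 0.0048 0.093 ] xyz [-0.08  0.07  0.06] F [ 0.2 -0.5 -0. ] w 0.102 hd -124.8 down [-0.004  0.001 -1.   ] ax 7.38
```

Request:
{"method": "drive_tool", "body": {"series": [{"x": 0,"y": 0,"z": 0,"ax": 7.3,"ay": 0,"az": 0},{"x": 0,"y": 0,"z": 0,"ax": 7.3,"ay": 0,"az": 0},{"x": 0,"y": 0,"z": 0,"ax": 7.3,"ay": 0,"az": 0},{"x": 0,"y": 0,"z": 0,"ax": 7.3,"ay": 0,"az": 0},{"x": 0,"y": 0,"z": 0,"ax": 7.3,"ay": 0,"az": 0}]}}

```text
time: 14.47
tool_pos: [0.6404, 0.0025, 0.0929]
tool_rot: [-0.117, -0.696, -0.118, 0.699]
contact_force: [-0.6, 0.3, -0.4]
gripper_width: 0.101
```

Request:
{"method": "drive_tool", "body": {"series": [{"x": 0,"y": 0,"z": 0,"ax": 0,"ay": 0,"az": 0},{"x": 0,"y": 0,"z": 0,"ax": 0,"ay": 0,"az": 0},{"x": 0,"y": 0,"z": 0,"ax": 0,"ay": 0,"az": 0}]}}

```text
time: 14.72
tool_pos: [0.6413, 0.0023, 0.0941]
tool_rot: [-0.12, -0.696, -0.121, 0.697]
contact_force: [0.3, -0.3, 0.2]
gripper_width: 0.097
```

```bash
python3 -c "
from h import *
from plant import cams
p,h=lev(.137,.031,.025);go(p,h)
f=cams.grab_frame('wrist');cv2.imwrite('pics/w_wrist.png',f['img'])
s=cams.grab_frame('scene');cv2.imwrite('pics/w_scene.png',cv2.resize(s['img'][145:305,160:340],None,fx=3.7,fy=3.7,interpolation=cv2.INTER_CUBIC))
"
```

```text
t 14.72 pos [0.6413 0.0023 0.0941] xyz [ 2.76  0.01 -0.03] F [ 0.3 -0.3  0.2] w 0.097 hd -160.4 down [-0.002  0.    -1.   ] ax 0.28
```

View pics/w_scene.png

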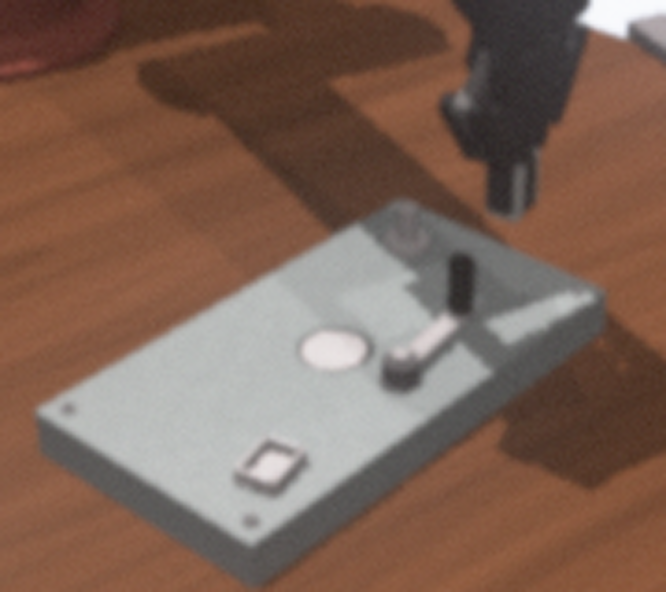

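View pics/w_wrist.png

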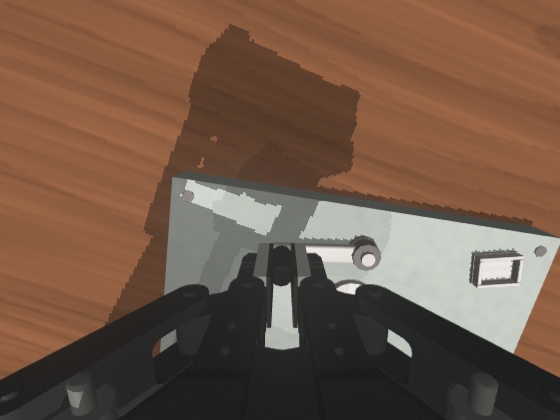

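Scene: disc flat in the recess, and the fingers above and behind the knob. Lowering.

Request:
{"method": "drive_tool", "body": {"series": [{"x": 0.6,"y": 0,"z": -0.03,"ax": 0.3,"ay": 0,"az": 0},{"x": 1.2,"y": 0,"z": -0.03,"ax": 0.3,"ay": 0,"az": 0},{"x": 1.8,"y": 0,"z": -0.03,"ax": 0.3,"ay": 0,"az": 0},{"x": 2.4,"y": 0,"z": -0.03,"ax": 0.3,"ay": 0,"az": 0},{"x": 2.6,"y": 0,"z": -0.03,"ax": 0.3,"ay": 0,"az": 0}]}}

```text
time: 15.23
tool_pos: [0.64, 0.0027, 0.026]
tool_rot: [-0.11, -0.696, -0.111, 0.7]
contact_force: [-0.0, -0.0, -0.7]
gripper_width: 0.101
```

Request:
{"method": "drive_tool", "body": {"series": [{"x": 0,"y": 0,"z": 0,"ax": 0,"ay": 0,"az": 0},{"x": 0,"y": 0,"z": 0,"ax": 0,"ay": 0,"az": 0}]}}

```text
time: 15.4
tool_pos: [0.6424, 0.0025, 0.0296]
tool_rot: [-0.111, -0.698, -0.111, 0.699]
contact_force: [-0.9, 1.4, 0.5]
gripper_width: 0.099
```

```bash
python3 -c "
from h import *
from plant import cams
p,h=lev(.137,.031,.025);go(p,h)
s=cams.grab_frame('scene');cv2.imwrite('pics/x_scene.png',cv2.resize(s['img'][185:275,220:340],None,fx=6,fy=6,interpolation=cv2.INTER_CUBIC))
"
```

```text
t 15.40 pos [0.6424 0.0025 0.0296] xyz [ 0.18 -0.    0.02] F [-0.9  1.4  0.5] w 0.099 hd -162.0 down [-0.001  0.    -1.   ] ax -0.05
```

View pics/x_scene.png

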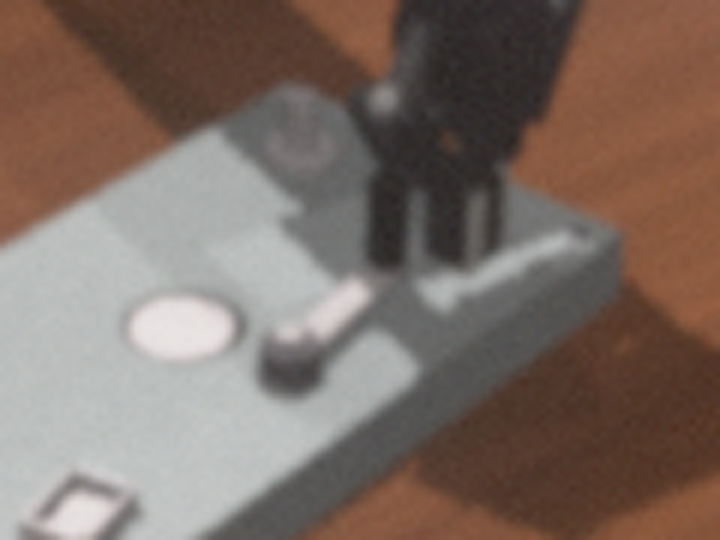

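Request:
{"method": "drive_tool", "body": {"series": [{"x": 0,"y": 0,"z": 0.2,"ax": 0,"ay": 0,"az": 0},{"x": 0,"y": 0,"z": 0.4,"ax": 0,"ay": 0,"az": 0},{"x": 0,"y": 0,"z": 0.5,"ax": 0,"ay": 0,"az": 0},{"x": 0,"y": 0,"z": 0.5,"ax": 0,"ay": 0,"az": 0}]}}

```text
time: 15.78
tool_pos: [0.6305, -0.0017, 0.0308]
tool_rot: [0.111, 0.699, 0.11, -0.698]
contact_force: [-0.4, -0.7, -0.5]
gripper_width: 0.1
```

Request:
{"method": "drive_tool", "body": {"series": [{"x": 0,"y": -0.04,"z": 0.16,"ax": -0.69,"ay": 0,"az": 0},{"x": 0,"y": -0.07,"z": 0.32,"ax": -1.38,"ay": 0,"az": 0},{"x": 0,"y": -0.09,"z": 0.48,"ax": -2.06,"ay": 0,"az": 0},{"x": 0,"y": -0.11,"z": 0.64,"ax": -2.75,"ay": 0,"az": 0},{"x": 0,"y": -0.11,"z": 0.8,"ax": -3.44,"ay": 0,"az": 0}]}}

```text
time: 16.2
tool_pos: [0.6114, -0.0048, 0.031]
tool_rot: [0.215, 0.674, 0.215, -0.673]
contact_force: [0.8, 0.6, -0.1]
gripper_width: 0.101
```

```bash
python3 -c "
from h import *
from plant import cams
p,h=lev(.437,.019,.029);go(p,h)
s=cams.grab_frame('scene');cv2.imwrite('pics/y_scene.png',cv2.resize(s['img'][185:275,220:340],None,fx=6,fy=6,interpolation=cv2.INTER_CUBIC))
"
```

```text
t 16.20 pos [ 0.6114 -0.0048  0.031 ] xyz [ 0.08 -0.01  0.03] F [ 0.8  0.6 -0.1] w 0.101 hd -144.6 down [ 0.002  0.    -1.   ] ax -0.01
```

View pics/y_scene.png

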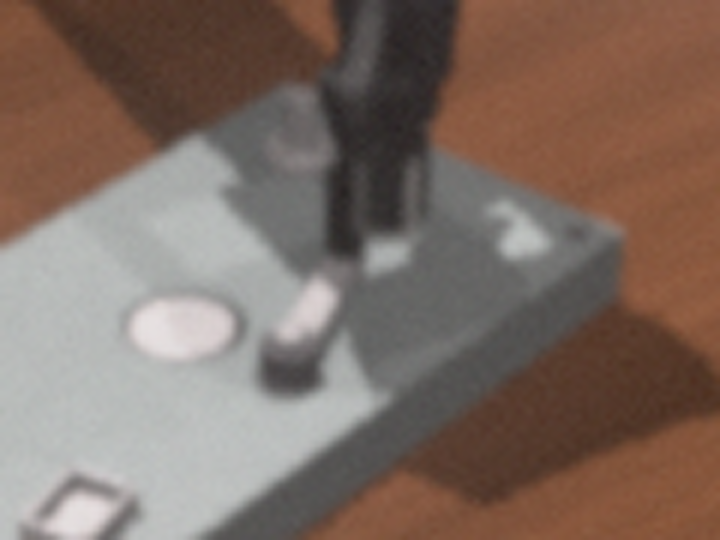

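The lever follows. Carrying on along the arc.

Request:
{"method": "drive_tool", "body": {"series": [{"x": 0,"y": -0.04,"z": 0.16,"ax": -0.69,"ay": 0,"az": 0},{"x": 0,"y": -0.07,"z": 0.32,"ax": -1.38,"ay": 0,"az": 0},{"x": 0,"y": -0.09,"z": 0.48,"ax": -2.06,"ay": 0,"az": 0},{"x": 0,"y": -0.11,"z": 0.64,"ax": -2.75,"ay": 0,"az": 0},{"x": 0,"y": -0.11,"z": 0.8,"ax": -3.44,"ay": 0,"az": 0}]}}

```text
time: 16.67
tool_pos: [0.5931, -0.0138, 0.0307]
tool_rot: [0.312, 0.635, 0.313, -0.634]
contact_force: [0.1, 2.9, 0.8]
gripper_width: 0.1
```

Request:
{"method": "drive_tool", "body": {"series": [{"x": 0,"y": -0.04,"z": 0.16,"ax": -0.69,"ay": 0,"az": 0},{"x": 0,"y": -0.07,"z": 0.32,"ax": -1.38,"ay": 0,"az": 0},{"x": 0,"y": -0.09,"z": 0.48,"ax": -2.06,"ay": 0,"az": 0},{"x": 0,"y": -0.11,"z": 0.64,"ax": -2.75,"ay": 0,"az": 0},{"x": 0,"y": -0.11,"z": 0.8,"ax": -3.44,"ay": 0,"az": 0}]}}

```text
time: 17.08
tool_pos: [0.5783, -0.0279, 0.0306]
tool_rot: [0.404, 0.58, 0.404, -0.58]
contact_force: [-1.0, 2.2, 1.0]
gripper_width: 0.1
```

```bash
python3 -c "
from h import *
from plant import cams
p,h=lev(1.037,.019,.029);go(p,h)
s=cams.grab_frame('scene');cv2.imwrite('pics/z_scene.png',cv2.resize(s['img'][185:275,220:340],None,fx=6,fy=6,interpolation=cv2.INTER_CUBIC))
"
```

```text
t 17.08 pos [ 0.5783 -0.0279  0.0306] xyz [0.06 0.01 0.03] F [-1.   2.2  1. ] w 0.100 hd -110.3 down [-0.001  0.001 -1.   ] ax -0.03
```

View pics/z_scene.png

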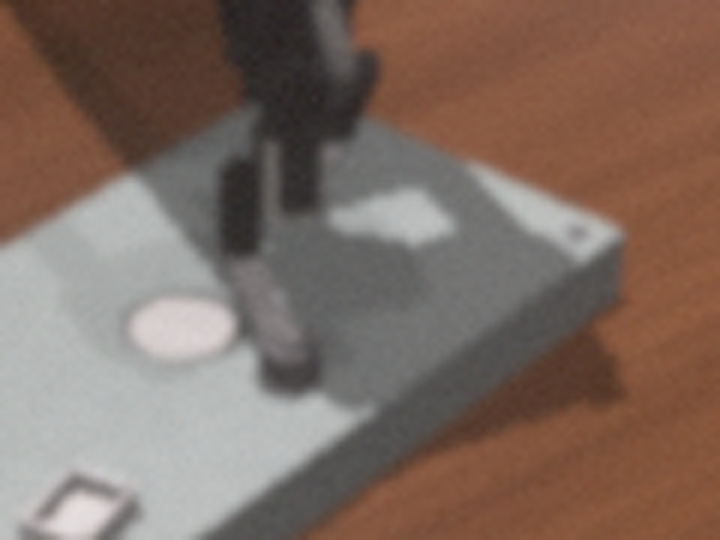

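Request:
{"method": "drive_tool", "body": {"series": [{"x": 0,"y": -0.04,"z": 0.16,"ax": -0.69,"ay": 0,"az": 0},{"x": 0,"y": -0.07,"z": 0.32,"ax": -1.38,"ay": 0,"az": 0},{"x": 0,"y": -0.09,"z": 0.48,"ax": -2.06,"ay": 0,"az": 0},{"x": 0,"y": -0.11,"z": 0.64,"ax": -2.75,"ay": 0,"az": 0},{"x": 0,"y": -0.11,"z": 0.8,"ax": -3.44,"ay": 0,"az": 0}]}}

```text
time: 17.55
tool_pos: [0.5685, -0.0459, 0.0303]
tool_rot: [-0.485, -0.513, -0.487, 0.514]
contact_force: [-1.5, 1.4, 1.8]
gripper_width: 0.098
```

Request:
{"method": "drive_tool", "body": {"series": [{"x": 0,"y": -0.03,"z": 0.1,"ax": -0.46,"ay": 0,"az": 0},{"x": 0,"y": -0.05,"z": 0.2,"ax": -0.92,"ay": 0,"az": 0},{"x": 0,"y": -0.07,"z": 0.3,"ax": -1.38,"ay": 0,"az": 0},{"x": 0,"y": -0.08,"z": 0.36,"ax": -1.6,"ay": 0,"az": 0}]}}

```text
time: 17.88
tool_pos: [0.5661, -0.055, 0.0303]
tool_rot: [0.52, 0.479, 0.521, -0.479]
contact_force: [-2.3, 1.3, 1.4]
gripper_width: 0.099
```

```bash
python3 -c "
from h import *
from plant import cams
p,h=lev(1.5,.019,.029);go(p,h)
s=cams.grab_frame('scene');cv2.imwrite('pics/za_scene.png',cv2.resize(s['img'][185:275,220:340],None,fx=6,fy=6,interpolation=cv2.INTER_CUBIC))
"
```

```text
t 17.88 pos [ 0.5661 -0.055   0.0303] xyz [ 0.05 -0.01  0.09] F [-2.3  1.3  1.4] w 0.099 hd -85.2 down [-0.001  0.    -1.   ] ax -0.32
```

View pics/za_scene.png

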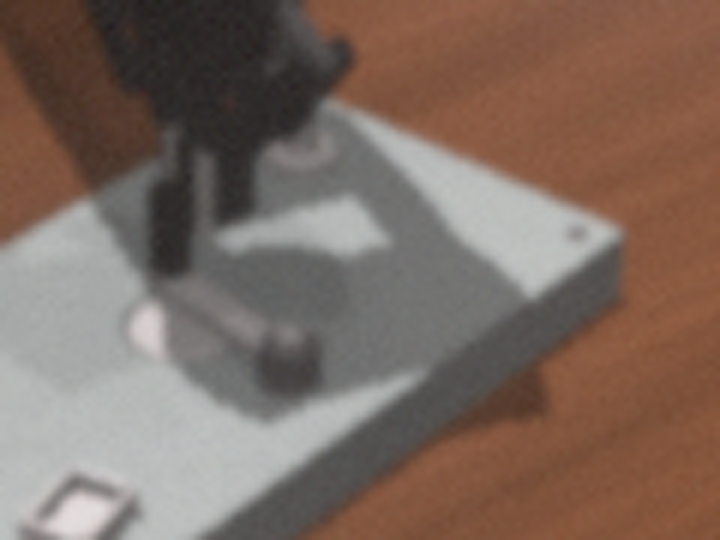

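Request:
{"method": "drive_tool", "body": {"series": [{"x": 0,"y": 0,"z": 0.05,"ax": -0.2,"ay": 0,"az": 0},{"x": 0,"y": -0.01,"z": 0.1,"ax": -0.3,"ay": 0,"az": 0},{"x": 0,"y": -0.01,"z": 0.14,"ax": -0.3,"ay": 0,"az": 0},{"x": 0,"y": -0.01,"z": 0.14,"ax": -0.3,"ay": 0,"az": 0}]}}

```text
time: 18.27
tool_pos: [0.5665, -0.0586, 0.0301]
tool_rot: [0.526, 0.472, 0.527, -0.472]
contact_force: [-2.9, 1.4, 1.6]
gripper_width: 0.1
```

```bash
python3 -c "
from h import *
p,h=lev(1.5,.019,.029);go(p,h)"
```

```text
t 18.27 pos [ 0.5665 -0.0586  0.0301] xyz [ 0.05 -0.01 -0.05] F [-2.9  1.4  1.6] w 0.100 hd -83.7 down [-0.001  0.    -1.   ] ax -0.02
```

Request:
{"method": "drive_tool", "body": {"series": [{"x": 0,"y": 0,"z": 0.04,"ax": 0,"ay": 0,"az": 0},{"x": 0,"y": 0,"z": 0.08,"ax": 0,"ay": 0,"az": 0},{"x": 0,"y": 0,"z": 0.08,"ax": 0,"ay": 0,"az": 0}]}}

```text
time: 18.52
tool_pos: [0.5664, -0.0589, 0.0301]
tool_rot: [0.525, 0.473, 0.528, -0.471]
contact_force: [-4.3, 6.6, 2.4]
gripper_width: 0.099
```

```bash
python3 -c "
from h import *
from plant import cams
p,h=lev(1.5,.019,.029);go(p,h)
f=cams.grab_frame('wrist');cv2.imwrite('pics/zb_wrist.png',f['img'])
f=cams.grab_frame('top');cv2.imwrite('pics/zb_top.png',cv2.resize(f['img'][160:260,245:390],None,fx=5,fy=5,interpolation=cv2.INTER_CUBIC))"
```

```text
t 18.52 pos [ 0.5664 -0.0589  0.0301] xyz [ 0.04 -0.   -0.06] F [-4.3  6.6  2.4] w 0.099 hd -83.7 down [-0.001  0.004 -1.   ] ax -0.02
```

View pics/zb_wrist.png

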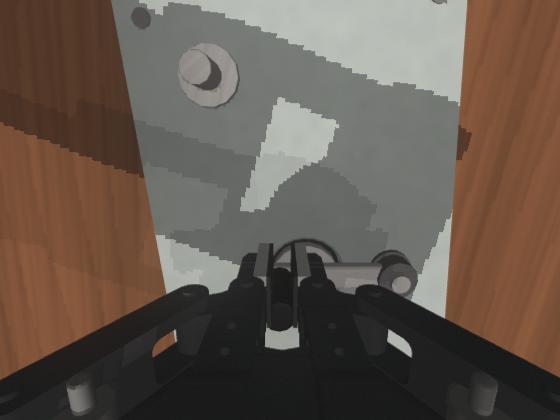

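View pics/zb_top.png

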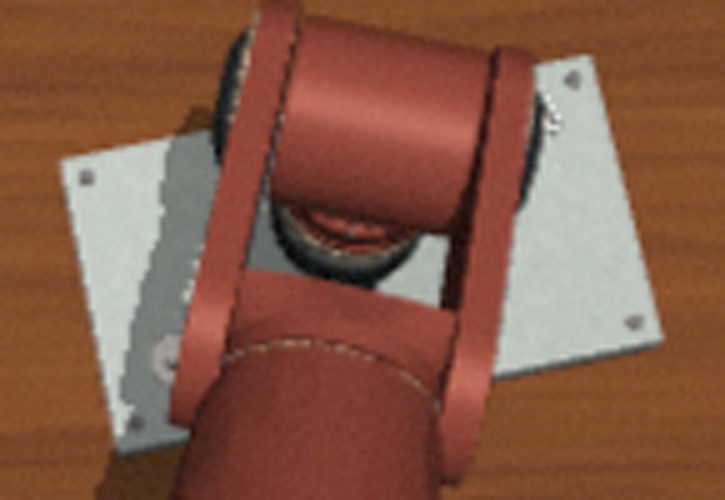

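Force rose to about 7 N while the TCP stopped, so the lever is at its stop. Backing off, then up.

Request:
{"method": "drive_tool", "body": {"series": [{"x": 0,"y": 0,"z": -0.2,"ax": 0,"ay": 0,"az": 0},{"x": 0,"y": 0,"z": -0.5,"ax": 0,"ay": 0,"az": 0},{"x": -0.5,"y": 0,"z": -0.6,"ax": 0,"ay": 0,"az": 0},{"x": -1.5,"y": 0,"z": -0.6,"ax": 0,"ay": 0,"az": 0},{"x": -2.7,"y": 0,"z": -0.6,"ax": 0,"ay": 0,"az": 0}]}}

```text
time: 19.03
tool_pos: [0.5639, -0.0452, 0.0973]
tool_rot: [0.526, 0.471, 0.528, -0.472]
contact_force: [1.2, -0.4, 0.0]
gripper_width: 0.101
```

Request:
{"method": "drive_tool", "body": {"series": [{"x": -1.5,"y": 0,"z": 0,"ax": 0,"ay": 0,"az": 0},{"x": -1.5,"y": 0,"z": 2.5,"ax": 0,"ay": 0,"az": 0},{"x": -1.5,"y": 0,"z": 5,"ax": 0,"ay": 0,"az": 0},{"x": -1.5,"y": 0,"z": 6,"ax": 0,"ay": 0,"az": 0},{"x": -1.5,"y": 0,"z": 6,"ax": 0,"ay": 0,"az": 0}]}}

```text
time: 19.45
tool_pos: [0.5827, -0.1986, 0.1376]
tool_rot: [0.528, 0.472, 0.525, -0.472]
contact_force: [0.2, -0.3, 0.2]
gripper_width: 0.102
```

Request:
{"method": "drive_tool", "body": {"series": [{"x": 0,"y": 0,"z": 0,"ax": 0,"ay": 0,"az": 0},{"x": 0,"y": 0,"z": 0,"ax": 0,"ay": 0,"az": 0},{"x": 0,"y": 0,"z": 0,"ax": 0,"ay": 0,"az": 0}]}}

```text
time: 19.7
tool_pos: [0.5819, -0.1944, 0.136]
tool_rot: [0.527, 0.472, 0.526, -0.472]
contact_force: [-0.1, 0.5, 0.4]
gripper_width: 0.099
```

```bash
python3 -c "
from h import *
from plant import cams
p,h=lev(1.5,.019,.029);go(p,h)
f=cams.grab_frame('wrist');cv2.imwrite('pics/zc_wrist.png',f['img'])
for th in (1.4,1.5): q,_=lev(th,0,.078);print(th,proj(f,q))
print(proj(f,[*Pv,.05]),proj(f,[.5836,-.0785,.03]))
s=cams.grab_frame('scene');cv2.imwrite('pics/zc_scene.png',cv2.resize(s['img'][185:305,160:340],None,fx=4,fy=4,interpolation=cv2.INTER_CUBIC))"
```

```text
t 19.70 pos [ 0.5819 -0.1944  0.136 ] xyz [ 4.28 -0.03 -5.52] F [-0.1  0.5  0.4] w 0.099 hd -83.7 down [ 0.001 -0.    -1.   ] ax -0.01
1.4 [280.08284396  27.5961346 ]
1.5 [279.60868618  38.60890345]
[367.15208419  48.14996777] [298.49314081  59.17466173]
```

View pics/zc_wrist.png

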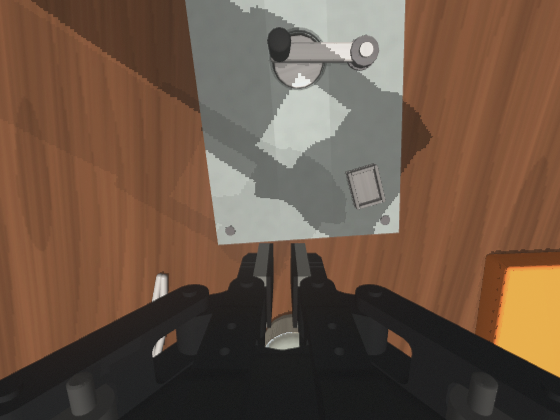

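View pics/zc_scene.png

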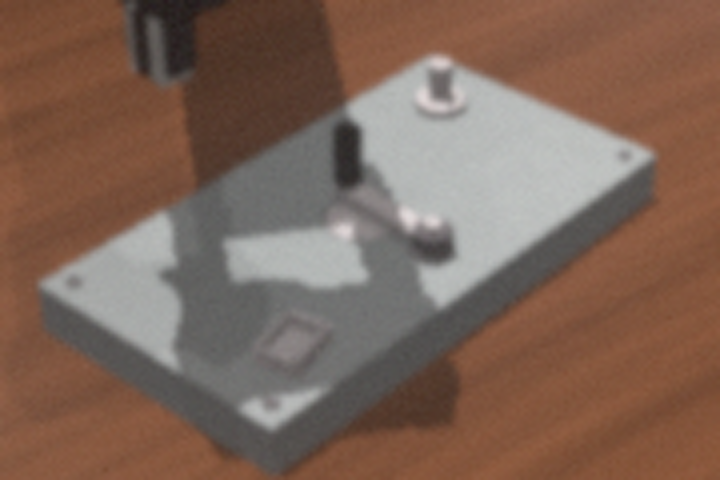

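The wrist view shows the knob top at (280,39); prediction for 1.5 rad is (279.6,38.6). The disc lies inside the rim under the bar, the chuck and mould are at their earlier scene pixels, and the arm is clear. Handing in.

```bash
python3 -c "
from plant import workorder
print(workorder.job_done())"
```

```text
the job is handed in; nothing more can be done
None
```

I pushed the disc across the deck with the fingertips until it dropped into the recess, then pushed the clamp lever round by its knob to its stop, and handed the job in. The arm's clock was at about 20 s; the hand-in gave no verdict.

**Last checks:**
- **Disc:** it sits inside the recess rim under the bar. Its apparent width shrank about 6 % when it dropped, which fits the 8 mm depth, and its outline stayed that of a flat disc. I estimate it sits about 1.5 to 2 mm towards the block's −y side of centre, within the fit.
- **Lever:** the knob top was within 1 pixel of where it should be at 1.5 rad. The force rose to about 7 N as the tool stopped moving.
- **Everything else:** the chuck and mould are at the same places in the scene picture as at the start. Nothing was seen to move on the bench, though I did not measure those items again.
- **Arm:** it stood clear above the block, with contact forces within about 0.5 N of zero.

**What disagreed:** the fingertips at 25 % opening stood about 27 to 33 mm behind the reported tool point, more than the description suggests. My first push therefore passed over the disc without moving it. I backed off, felt downwards without ever registering the deck, and pushed from about 30 mm lower.

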